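# Change the spent cartridges of a worktop water filter and set it up to flush

### The job

Service the water filter: shut its blue T-handle valve first, then press in the release collars to free the spent brown cartridges, draw them out and put them in the white bowl, and push clean white cartridges from the wooden stand into the open ports until they lock, leaving the white one that is already fitted. Stand the steel tumbler upright on the drip tray, centred between the stops, and swing the spout over it to its end stop. Only when all that is done turn the valve fully open again, and leave the mug, the oil bottle and the small jar where they are.

Things in the scene. Friction and masses are not known exactly. Their poses are not given: they have to be found in the camera images.
- unit: the water filter, a white housing fixed to the worktop, 90 mm deep (its x), 407 mm long (its y) and 63 mm high, with a drip tray in front of its left end. Origin on the worktop under the middle port; x away from the robot, y to the left when not turned. In its frame: ports at y = -0.075, 0, 0.075 (x = 0), valve axis at (0, -0.165), spout axis at (0, 0.145), tray centre at (-0.120, 0.145).
- port_0 (a point): port 0 (right): where the centre of a locked cartridge is, 80 mm above the worktop (foot at 30, top at 130 mm); z up the bore, 24 mm wide, mouth 62 mm above the worktop. Going in, the nose meets spring jaws with the centre 13 mm above this point; push on straight down with about 10 N to the bottom, 2 mm below it: it locks and springs back to it. Not locked, it stands 8 mm or more too high.
- port_1 (a point): port 1 (middle): where the centre of a locked cartridge is, 80 mm above the worktop (foot at 30, top at 130 mm); z up the bore, 24 mm wide, mouth 62 mm above the worktop. Going in, the nose meets spring jaws with the centre 13 mm above this point; push on straight down with about 10 N to the bottom, 2 mm below it: it locks and springs back to it. Not locked, it stands 8 mm or more too high.
- port_2 (a point): port 2 (left): where the centre of a locked cartridge is, 80 mm above the worktop (foot at 30, top at 130 mm); z up the bore, 24 mm wide, mouth 62 mm above the worktop. Going in, the nose meets spring jaws with the centre 13 mm above this point; push on straight down with about 10 N to the bottom, 2 mm below it: it locks and springs back to it. Not locked, it stands 8 mm or more too high.
- collar_0 (a joint): release collar of port 0: blue ring, 60 mm outside, 27 mm inside, round the tube, top 78 mm above the worktop; value = how far it is pressed down, 0 to 0.007 m (spring, 2.5 to 4.5 N). From 0.0055 the jaws let go and a spring lifts the cartridge 10 mm, to be drawn straight up; held down by the tips of open fingers, these can close on the tube. It also dips as a cartridge is pushed in.
- collar_1 (a joint): release collar of port 1: blue ring, 60 mm outside, 27 mm inside, round the tube, top 78 mm above the worktop; value = how far it is pressed down, 0 to 0.007 m (spring, 2.5 to 4.5 N). From 0.0055 the jaws let go and a spring lifts the cartridge 10 mm, to be drawn straight up; held down by the tips of open fingers, these can close on the tube. It also dips as a cartridge is pushed in.
- collar_2 (a joint): release collar of port 2: blue ring, 60 mm outside, 27 mm inside, round the tube, top 78 mm above the worktop; value = how far it is pressed down, 0 to 0.007 m (spring, 2.5 to 4.5 N). From 0.0055 the jaws let go and a spring lifts the cartridge 10 mm, to be drawn straight up; held down by the tips of open fingers, these can close on the tube. It also dips as a cartridge is pushed in.
- valve (a joint): blue T-handle of the inlet valve, at the right end of the unit, turning about the vertical: 0 = shut (handle along the unit's x), 1.571 = fully open (along the unit's y), growing anticlockwise seen from above; it stays where it is left. Starts open.
- valve_grip (a point): centre of the T-handle, on its axis, 91 mm above the worktop; the handle is a bar 62 mm long (its x), 10 mm thick (its y) and 26 mm high; its underside is 15 mm above the housing.
- spout (a joint): swivel spout: 0 = parked, arm along the unit's y; it turns anticlockwise seen from above to its end stop at 1.571, where the arm points along the unit's -x and the outlet is over the tray centre; it stays where it is left. Starts near parked.
- spout_grip (a point): point on the axis of the spout's straight arm, 70 mm from its vertical turning axis and 128 mm above the worktop; the arm is a round steel tube 12 mm in diameter along this point's y (away from the pivot), straight from 15 to 105 mm from that axis; the outlet is 120 mm from it, 102 mm above the worktop.
- tray (a point): centre of the place for a vessel on the drip tray, on the grille's surface, 10 mm above the worktop; axes as the unit. Three dark stops 9 mm high stand round it: one to the left, one to the right and one behind (towards the housing), each with its inner face 33.5 mm from this point; the front is open.
- good_mid (a point): clean cartridge already locked in one of the ports, to be left there: rigid white tube, 22 mm in diameter, 100 mm long, upright, bevelled nose and locking groove at its foot; the 52 mm of filter material round its middle are white. This point is on its axis half-way up, 50 mm above its foot; z to its top. 
- spent_a_mid (a point): spent cartridge locked in a port: rigid white tube, 22 mm in diameter, 100 mm long, upright, bevelled nose and locking groove at its foot; the 52 mm of filter material round its middle are dark brown. This point is on its axis half-way up, 50 mm above its foot; z to its top. None when absent.
- spent_b_mid (a point): spent cartridge locked in a port: rigid white tube, 22 mm in diameter, 100 mm long, upright, bevelled nose and locking groove at its foot; the 52 mm of filter material round its middle are dark brown. This point is on its axis half-way up, 50 mm above its foot; z to its top. None when absent.
- fresh_a_mid (a point): clean cartridge standing in the stand: rigid white tube, 22 mm in diameter, 100 mm long, upright, bevelled nose and locking groove at its foot; the 52 mm of filter material round its middle are white. This point is on its axis half-way up, 50 mm above its foot; z to its top. Grip it in its top third when pushing it into a port, so that the fingers stay clear of the collar.
- fresh_b_mid (a point): clean cartridge standing in the stand: rigid white tube, 22 mm in diameter, 100 mm long, upright, bevelled nose and locking groove at its foot; the 52 mm of filter material round its middle are white. This point is on its axis half-way up, 50 mm above its foot; z to its top. Grip it in its top third when pushing it into a port, so that the fingers stay clear of the collar.
- stand: wooden stand fixed to the worktop, 64 x 134 x 38 mm, with two wells 25 mm wide and 32 mm deep, 34 mm either side of its origin along its y; origin at the centre of its underside.
- tumbler_mid (a point): straight steel tumbler, 60 mm in diameter and 75 mm high, open at the top; this point is on its axis half-way up, 37.5 mm above its base. Its wall is 2.8 mm thick.
- bowl: white bowl, 200 mm across its rim and 91 mm high, inner floor 14 mm above its base and about 80 mm wide; origin at the centre of its base.
- mug: white mug, 94 mm high, a bystander; origin at the centre of its base.
- oil_bottle: small yellow oil bottle, 40 x 146 mm, a bystander; origin at the centre of its base.
- small_jar: small white-capped jar, 40 x 71 mm, a bystander; origin at the centre of its base.
There are look-alikes about, which are no part of the job. What is shaped like the part that bears fresh_a_mid but orange or yellow is not meant.

How it is judged:
By the outcome, as a careful person would: the job done as asked, in the order asked, and still so for the second after the job is handed in, with the robot touching nothing.
Of spent_a, spent_b only 1 to 2 are there at a start; the rules pass over those that are not, and their reading is None.
At some moment in a run one of tumbler may be knocked a few centimetres aside while the robot is not near it.
It also fails if it takes over 210 s, if anything falls off the work surface, if the arm or the gripper's body presses on something with over 40 N, if the wrist force passes 120 N, or if a joint passes its speed limit or range.

### The arm

A 6-joint arm with a two-finger parallel gripper is mounted at the origin on a cart in front of the work surface, level with it; the furniture and walls round the work are solid. World frame = base frame: x ahead of the robot, y to its left, z up, the work surface at z = 0. Lengths are in mm, angles in rad, forces in N, time in s.
With the tool pointing down it reaches from about 350 to 850 mm from the base axis. Payload 8.1 kg.
Tool frame: the origin (TCP) lies at the very end of the fingers, on their centre line; the grasp point (between the pads) lies behind it (env.grip_point_offset is the y of the grasp point in the tool frame, in mm); y points along the fingers, z is the direction in which the jaws open and shut, and the axes are right-handed (so a half turn about y gives the same grasp; the last joint's range is limited). The gripper opens to 93 mm and grips with 3 to 60 N. Pads are 15 mm wide; open, the fingers measure 128 mm over their backs; the gripper's body (75 mm by 188 mm) begins 65 mm behind the grasp point.
Start: joints at [1.056, 0.13, 1.488, -0, 1.523, -0.085], TCP at [249.993, 545.443, 218.635] pointing down, gripper open.
Joint ranges: [-2.96, 2.96], [-0.89, 2.26], [0.02, 2.5], [-1.34, 4.48], [0, 2.73], [-2.66, 2.66]. Speed limits (rad/s): [2.39, 2.39, 2.79, 3.14, 3.14, 3.14].

### API

Orientations are given as a rotation vector (axis times angle).
In Python, from station import env gives the robot as it stands. The module is installed in compiled form; this text tells all that it offers.
- The arm moves only by the tool carry_out, never from a script. Its arguments are lists of equal length, an entry for each row: "claw": the opening in per cent of the stroke, from 0 (shut) to 100 (fully open); "slide": the shift along the tool's x, y, z in cm, a list of three; "yaw": the turn about the tool's y in rad. A call has exactly 5 rows; each row shifts and turns the commanded pose from where the row before left it, along the tool's axes as they then stand; what a row does not reach is not made up. A row lasts 1/12 s, in which the tool goes at most 41.7 mm and 7.16 degrees, less where a joint would pass 70% of its speed; a pose out of reach is approached as far as the arm can. A call with a gripper value outside its range is refused whole. The fingers move at their own pace and stop on an object; the grip force is fixed at half the most. Time passes only in rows, so rows that do not move let the fingers close, or fill a call up. It gives the time, the measured TCP pose, the force and the opening at its end, in the units of the state.
- env.get_obs(): the state, without advancing time (a new reading comes with each control period).
- env.get_image(name): name is "side" or "top"; returns a dict with "pixels" (480x640x3 uint8, red, green, blue), "fx", "fy", "cx", "cy" (pixels), "extrinsics" (4x4, takes a point from world to camera coordinates). Camera axes: x right, y up, looking along -z (the intrinsics and any distortion apply to the point x, -y, -z); pixel columns grow to the right and rows downward; lengths in mm; the calibration is good to about 2 mm. A picture is of the moment at which its call begins. There is no depth.
- env.finish_job(): hands the job in, once; it reports no verdict.
The state is a dict: "time_s": time; "q": joint angles; "qd": joint speeds; "joint_efforts": joint torques, N m; "eef_pos": TCP position; "tool_rot": TCP orientation; "contact_force": force on the tool from outside, world axes, zero at the start; "torque": the same for the moment, N m; "gripper_width": finger opening in mm.
Only numpy, scipy, OpenCV 4.12 (cv2) and the standard library are available. Lean on these libraries where they do the work, as an engineer would, in place of code of your own. Each camera call takes 0.05 s, during which the arm holds its last target.

## Working session

There is one attempt and no reset: what is moved stays moved. The work goes in short steps, Python scripts to look and compute and a tool call to move; the robot and the scene stay as the last step left them, time stands still between calls to the robot, and variables do not carry over. Pictures are saved under pics/ and viewed, and the job is handed in when it is done.

Besides the shell and the picture viewer there is one more tool, called by a JSON object that holds its "api" and its "payload". carry_out: Moves the arm, as the interface text tells. Its arguments: {"type":"object","properties":{"claw":{"type":"array","items":{"type":"number"}},"slide":{"type":"array","items":{"type":"array","items":{"type":"number"}}},"yaw":{"type":"array","items":{"type":"number"}}},"required":["claw","slide","yaw"]}

```bash
mkdir -p pics; ls
python3 - <<'E'
from station import env
import cv2,numpy as np
o=env.get_obs()
for k,v in o.items(): print(k,np.round(v,3))
print(env.grip_point_offset)
for n in("side","top"):
    im=env.get_image(n); cv2.imwrite(f"pics/{n}0.png",im["pixels"][:,:,::-1])
    print(n,[im[k] for k in("fx","fy","cx","cy")],np.round(im["extrinsics"],4).tolist(), [k for k in im])
E
```

```text
pics
time_s 0.0
q [ 1.056  0.131  1.489  0.     1.523 -0.085]
qd [-0.    -0.    -0.001 -0.001  0.002 -0.   ]
joint_efforts [ 2.0000e-03 -5.5983e+01 -4.9176e+01  7.7000e-02  3.5000e-02 -0.0000e+00]
eef_pos [249.72  544.946 217.61 ]
tool_rot [-1.546  0.338 -0.337]
contact_force [-0.614  0.063 -0.242]
torque [-0.009  0.022  0.021]
gripper_width 92.988
-18.8
side [476.6151017195803, 476.6151017195803, 322.2626622093526, 235.5878049440068] [[0.8882, -0.4593, -0.0122, -487.2028], [0.272, 0.5043, 0.8196, -254.364], [-0.3703, -0.7313, 0.5729, -983.9326], [0.0, 0.0, 0.0, 1.0]] ['pixels', 'fx', 'fy', 'cx', 'cy', 'extrinsics']
top [603.1021444646157, 603.1021444646157, 311.48120689397575, 233.93053701718244] [[0.4047, -0.9144, 0.0072, -214.5852], [0.779, 0.3489, 0.5209, -500.0322], [-0.4789, -0.2052, 0.8536, -1425.1121], [0.0, 0.0, 0.0, 1.0]] ['pixels', 'fx', 'fy', 'cx', 'cy', 'extrinsics']
```

View pics/side0.png

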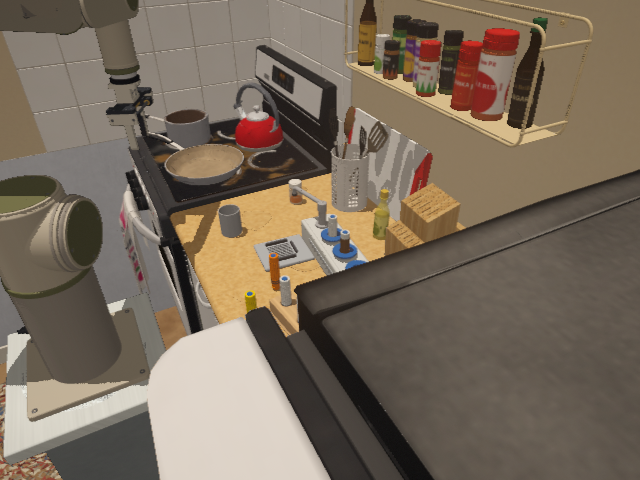

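View pics/top0.png

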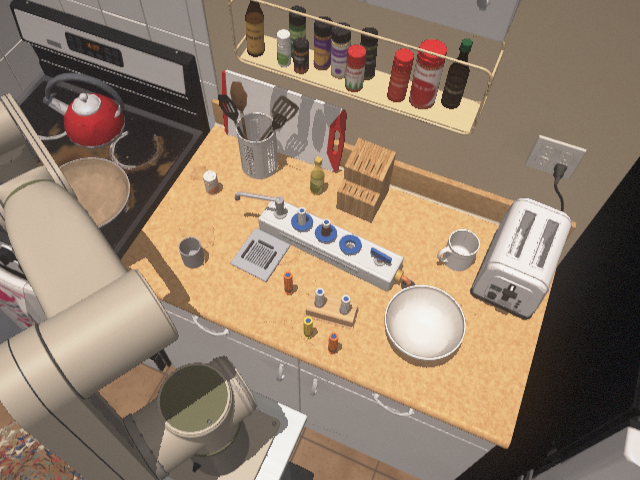

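Run:
```python
import cv2
t=cv2.imread("pics/top0.png"); s=cv2.imread("pics/side0.png")
cv2.imwrite("pics/tc1.png",cv2.resize(t[160:300,220:420],None,fx=4,fy=4,interpolation=cv2.INTER_CUBIC))
cv2.imwrite("pics/tc2.png",cv2.resize(t[225:375,260:460],None,fx=4,fy=4,interpolation=cv2.INTER_CUBIC))
cv2.imwrite("pics/sc1.png",cv2.resize(s[170:330,210:410],None,fx=3.75,fy=3.75,interpolation=cv2.INTER_CUBIC))
```

```text
(no output)
```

View pics/tc1.png

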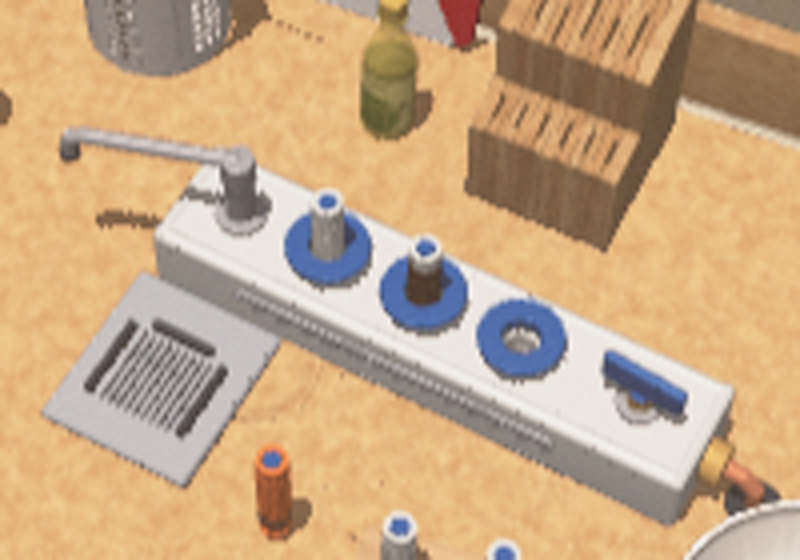

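View pics/tc2.png

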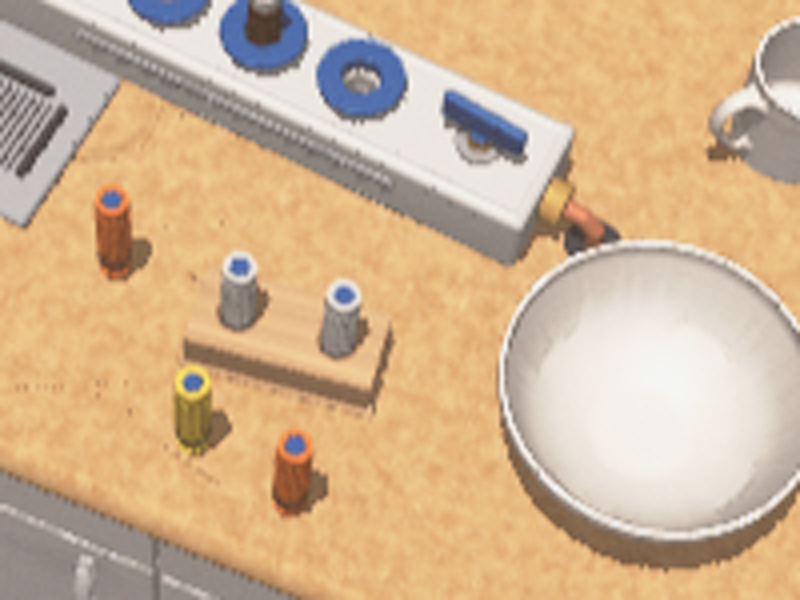

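View pics/sc1.png

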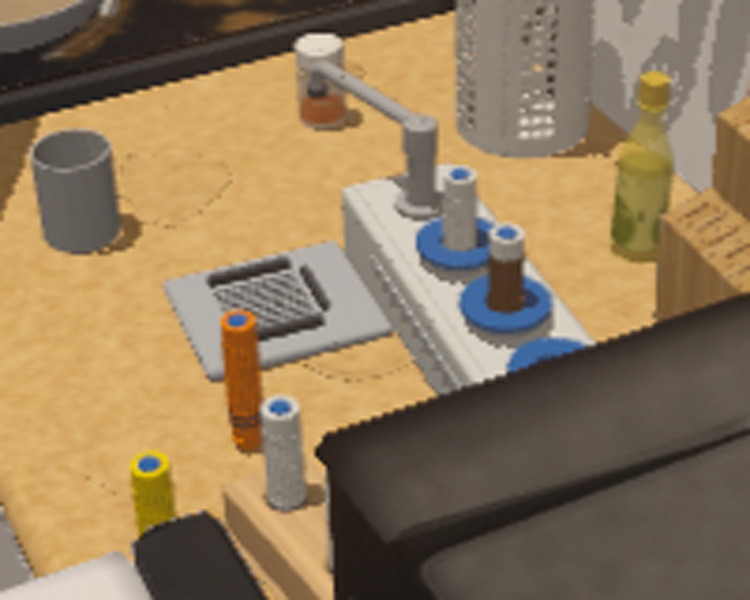

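```bash
cat > h.py <<'E'
from station import env
import cv2,numpy as np
def grab(n,save=None):
    im=env.get_image(n)
    if save: cv2.imwrite(save,im["pixels"][:,:,::-1])
    return im
def ray(im,u,v,z):
    E=im["extrinsics"];R=E[:3,:3];t=E[:3,3]
    d=np.array([(u-im["cx"])/im["fx"],-(v-im["cy"])/im["fy"],-1.])
    c=-R.T@t; w=R.T@d
    return c+w*(z-c[2])/w[2]
def proj(im,p):
    E=im["extrinsics"];q=E[:3,:3]@np.array(p,float)+E[:3,3]
    return np.array([im["cx"]+im["fx"]*q[0]/-q[2], im["cy"]-im["fy"]*q[1]/-q[2]])
def tri(a,ua,b,ub):
    A=[];B=[]
    for im,(u,v) in((a,ua),(b,ub)):
        p0=ray(im,u,v,0);p1=ray(im,u,v,100);d=(p1-p0)/np.linalg.norm(p1-p0)
        M=np.eye(3)-np.outer(d,d);A.append(M);B.append(M@p0)
    return np.linalg.lstsq(np.vstack(A),np.hstack(B),rcond=None)[0]
def blobs(im,lo,hi,minA=6,roi=None):
    h=cv2.cvtColor(im["pixels"],cv2.COLOR_RGB2HSV);m=cv2.inRange(h,np.array(lo),np.array(hi))
    if roi: k=np.zeros_like(m);x0,y0,x1,y1=roi;k[y0:y1,x0:x1]=1;m=m*k
    n,L,S,C=cv2.connectedComponentsWithStats(m)
    return [(np.round(C[i],1),S[i]) for i in range(1,n) if S[i][4]>=minA],m,L
def wdir(deg):pass
E
python3 - <<'E'
from h import *
T=grab("top");S=grab("side")
for n,im,roi in(("top",T,(230,180,420,370)),("side",S,(210,170,410,330))):
    b,_,_=blobs(im,(100,90,60),(125,255,255),4,roi)
    for c,s in b:
        print(n,c,s.tolist(),[ (z,np.round(ray(im,*c,z)[:2],1).tolist()) for z in (78,104,106,130)])
E
```

```text
top [301.3 210.1] [300, 209, 4, 3, 9] [(78, [639.2, 79.9]), (104, [623.5, 72.6]), (106, [622.3, 72.0]), (130, [607.8, 65.3])]
top [301.2 222.7] [291, 214, 22, 17, 181] [(78, [601.2, 63.0]), (104, [586.2, 56.0]), (106, [585.0, 55.4]), (130, [571.2, 49.0])]
top [325.9 221.9] [324, 221, 5, 3, 10] [(78, [631.4, 2.0]), (104, [615.8, -3.9]), (106, [614.6, -4.4]), (130, [600.3, -9.8])]
top [325.1 234.1] [315, 225, 22, 17, 193] [(78, [594.3, -11.5]), (104, [579.4, -17.2]), (106, [578.3, -17.6]), (130, [564.6, -22.8])]
top [349.8 244.2] [339, 235, 22, 19, 253] [(78, [592.2, -84.8]), (104, [577.4, -89.1]), (106, [576.2, -89.4]), (130, [562.6, -93.3])]
top [380.7 253.8] [371, 248, 20, 13, 66] [(78, [598.3, -171.3]), (104, [583.4, -173.9]), (106, [582.3, -174.1]), (130, [568.5, -176.6])]
top [379.2 258.7] [378, 258, 4, 2, 6] [(78, [582.7, -172.9]), (104, [568.0, -175.5]), (106, [566.9, -175.7]), (130, [553.4, -178.1])]
top [287.6 274.3] [286, 273, 4, 3, 9] [(78, [441.1, 29.4]), (104, [429.1, 23.1]), (106, [428.2, 22.6]), (130, [417.1, 16.7])]
top [319.5 291.2] [318, 290, 4, 4, 13] [(78, [430.3, 
[... 958 characters left out ...]
20.2, 17.5]), (130, [602.7, -12.8])]
side [344.2 251.6] [333, 244, 24, 15, 195] [(78, [598.0, -21.2]), (104, [580.6, -51.2]), (106, [579.3, -53.5]), (130, [563.2, -81.1])]
side [272.7 254.9] [271, 254, 4, 3, 9] [(78, [441.3, 48.2]), (104, [429.8, 15.6]), (106, [428.9, 13.1]), (130, [418.3, -17.0])]
side [353.8 263.3] [346, 260, 20, 9, 89] [(78, [595.3, -71.1]), (104, [578.0, -99.2]), (106, [576.7, -101.4]), (130, [560.7, -127.3])]
side [284.  278.2] [282, 277, 5, 3, 13] [(78, [430.6, -43.7]), (104, [419.5, -72.8]), (106, [418.7, -75.1]), (130, [408.4, -102.0])]
side [249.  293.2] [247, 292, 5, 3, 13] [(78, [343.9, -54.0]), (104, [336.1, -82.8]), (106, [335.5, -85.0]), (130, [328.3, -111.5])]
```

Run:
```python
from h import *
from scipy.spatial.transform import Rotation as R
o=env.get_obs();print(np.round(R.from_rotvec(o["tool_rot"]).as_matrix(),3))
T=grab("top")
P=lambda u,v,z:np.round(ray(T,u,v,z)[:2],1).tolist()
print("knife block base front L/R",P(337,208,0),P(372,221,0), "top px(345,142..)",P(395,155,150))
print("unit corners top z63", P(220+155/4,160+232/4,63),P(220+668/4,160+522/4,63),P(220+733/4,160+388/4,63),P(220+205/4,160+165/4,63))
print("stand base z0",P(260+185/4,225+360/4,0),P(260+372/4,225+405/4,0),"top z38",P(260+185/4,225+342/4,38),P(260+375/4,225+388/4,38),P(260+392/4,225+320/4,38))
# bowl rim ellipse
hsv=cv2.cvtColor(T["pixels"],cv2.COLOR_RGB2HSV)
m=cv2.inRange(hsv,np.array((0,0,120)),np.array((180,45,255)));k=np.zeros_like(m);k[280:372,375:475]=1;m*=k
c=max(cv2.findContours(m,0,2)[0],key=cv2.contourArea);h=cv2.convexHull(c)[:,0]
pts=np.array([ray(T,*p,91)[:2] for p in h]);
def circ(p):
    A=np.c_[2*p,np.ones(len(p))];s=np.linalg.lstsq(A,(p**2).sum(1),rcond=None)[0];return s[:2],np.sqrt(s[2]+s[:2]@s[:2])
print("bowl",circ(pts),cv2.boundingRect(c))
# stops dark on tray
print("spout outlet/knuckle",P(220+68/4,160+135/4,128),P(220+235/4,160+155/4,134))
for n,(u,v) in dict(L=(220+112/4,160+357/4),R=(220+203/4,160+403/4),B=(220+184/4,160+338/4)).items(): print(n,P(u,v,19))
print("tumbler base",P(191,264,0),"rim",P(191,243,75))
```

```text
[[ 0.909 -0.     0.417]
 [-0.417 -0.001  0.909]
 [-0.    -1.    -0.001]]
knife block base front L/R [736.1, 8.8] [735.8, -101.8] top px(345,142..) [872.6, -103.8]
unit corners top z63 [575.5, 181.6] [510.7, -223.2] [622.5, -228.6] [640.8, 174.5]
stand base z0 [387.2, -48.1] [408.1, -173.4] top z38 [383.5, -49.8] [404.0, -174.4] [452.9, -166.8]
bowl (array([ 455.94212835, -338.57759319]), np.float64(100.26261413909423)) (385, 285, 81, 75)
spout outlet/knuckle [586.0, 248.2] [614.0, 135.1]
L [494.6, 178.0]
R [487.5, 104.2]
B [528.9, 139.0]
tumbler base [396.7, 307.6] rim [422.3, 308.2]
```

```bash
cat >> h.py <<'E'
from scipy.spatial.transform import Rotation as Ro
import sys
def st():
    o=env.get_obs();M=Ro.from_rotvec(o["tool_rot"]).as_matrix()
    return o,M,np.arctan2(M[1,2],M[0,2])
def plan(x,y,z,a=None,n=None):
    """yaw first (about tool y, +=clockwise from above) then slide in turned frame (ideal vertical tool)"""
    o,M,al=st()
    if a is None:a=al
    d=(a-al+np.pi)%(2*np.pi)-np.pi
    c,s=np.cos(a),np.sin(a)
    X=np.array([s,-c,0]);Y=np.array([0,0,-1]);Z=np.array([c,s,0])
    dp=np.array([x,y,z])-o["eef_pos"]
    sl=np.array([X@dp,Y@dp,Z@dp])/10
    print("pos",np.round(o["eef_pos"],1),"al %.3f"%al,"t %.2f"%o["time_s"],"w %.1f"%o["gripper_width"],"F",np.round(o["contact_force"],1),"tilt",np.round(M[:,1],4))
    L=np.linalg.norm(sl);n=n or int(np.ceil(L/3.9))
    print("yaw %.3f"%(-d),"slide cm",np.round(sl,2),"n",n,"per row",np.round(sl/n,3))
def unit(O,phi,x,y):
    c,s=np.cos(phi),np.sin(phi);return np.array([O[0]+c*x-s*y,O[1]+s*x+c*y])
E
python3 -c "
from h import *
plan(587,-174.5,200,-0.095)"
```

```text
pos [249.9 545.2 218.2] al 1.141 t 0.25 w 93.2 F [ 0.6  0.4 -0. ] tilt [-4.e-04 -7.e-04 -1.e+00]
yaw 1.236 slide cm [68.45  1.82 40.39] n 21 per row [3.259 0.087 1.923]
```

{"api": "carry_out", "payload": {"claw": [100, 100, 100, 100, 100], "slide": [[0, 0, 0], [0, 0, 0], [0, 0, 0], [0, 0, 0], [0, 0, 0]], "yaw": [0.1236, 0.1236, 0.1236, 0.1236, 0.1236]}}

```text
time_s: 0.67
eef_pos: [249.9, 545.3, 218.4]
tool_rot: [-1.411, 0.821, -0.821]
contact_force: [-0.6, 0.8, 0.0]
gripper_width: 93.1
```

{"api": "carry_out", "payload": {"claw": [100, 100, 100, 100, 100], "slide": [[0, 0, 0], [0, 0, 0], [0, 0, 0], [0, 0, 0], [0, 0, 0]], "yaw": [0.1236, 0.1236, 0.1236, 0.1236, 0.1236]}}

```text
time_s: 1.08
eef_pos: [250.0, 545.3, 218.5]
tool_rot: [-1.16, 1.283, -1.283]
contact_force: [0.2, 0.6, 0.6]
gripper_width: 93.1
```

{"api": "carry_out", "payload": {"claw": [100, 100, 100, 100, 100], "slide": [[3.26, 0.08, 1.92], [3.26, 0.08, 1.92], [3.26, 0.08, 1.92], [3.26, 0.08, 1.92], [3.26, 0.08, 1.92]], "yaw": [0, 0, 0, 0, 0]}}

```text
time_s: 1.5
eef_pos: [330.3, 372.5, 214.4]
tool_rot: [-1.163, 1.278, -1.278]
contact_force: [0.7, 0.5, 0.3]
gripper_width: 92.6
```

{"api": "carry_out", "payload": {"claw": [100, 100, 100, 100, 100], "slide": [[3.26, 0.08, 1.92], [3.26, 0.08, 1.92], [3.26, 0.08, 1.92], [3.26, 0.08, 1.92], [3.26, 0.08, 1.92]], "yaw": [0, 0, 0, 0, 0]}}

```text
time_s: 1.92
eef_pos: [410.5, 201.0, 210.7]
tool_rot: [-1.162, 1.278, -1.279]
contact_force: [0.5, 0.3, 0.2]
gripper_width: 92.9
```

{"api": "carry_out", "payload": {"claw": [100, 100, 100, 100, 100], "slide": [[3.26, 0.08, 1.92], [3.26, 0.08, 1.92], [3.26, 0.08, 1.92], [3.26, 0.08, 1.92], [3.26, 0.08, 1.92]], "yaw": [0, 0, 0, 0, 0]}}

```text
time_s: 2.33
eef_pos: [490.8, 29.4, 206.8]
tool_rot: [-1.162, 1.279, -1.279]
contact_force: [0.9, 1.6, 0.8]
gripper_width: 93.2
```

{"api": "carry_out", "payload": {"claw": [100, 100, 100, 100, 100], "slide": [[3.26, 0.08, 1.92], [3.26, 0.08, 1.92], [3.26, 0.08, 1.92], [3.26, 0.08, 1.92], [3.26, 0.08, 1.92]], "yaw": [0, 0, 0, 0, 0]}}

```text
time_s: 2.75
eef_pos: [570.8, -142.0, 202.5]
tool_rot: [-1.163, 1.279, -1.279]
contact_force: [0.8, 1.4, 0.2]
gripper_width: 92.8
```

```bash
python3 -c "
from h import *
plan(587,-174.5,140,-0.095)
T=grab('top','pics/top1.png');S=grab('side','pics/side1.png')"
```

```text
pos [ 570.8 -142.   202.5] al -0.095 t 2.75 w 92.8 F [0.8 1.4 0.2] tilt [ 0.e+00  1.e-04 -1.e+00]
yaw -0.000 slide cm [3.08 6.25 1.92] n 2 per row [1.542 3.123 0.959]
```

View pics/top1.png

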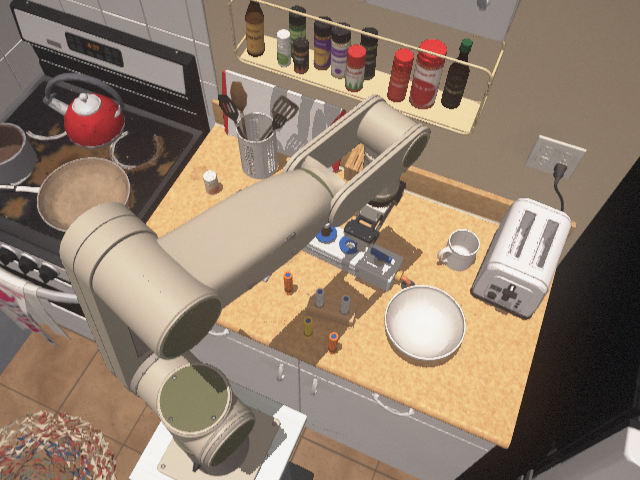

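{"api": "carry_out", "payload": {"claw": [100, 100, 100, 100, 100], "slide": [[1.54, 3.12, 0.96], [1.54, 3.12, 0.96], [0, 0, 0], [0, 0, 0], [0, 0, 0]], "yaw": [0, 0, 0, 0, 0]}}

```text
time_s: 3.27
eef_pos: [586.7, -171.9, 140.9]
tool_rot: [-1.162, 1.279, -1.279]
contact_force: [-0.0, -0.5, 1.0]
gripper_width: 92.5
```

```bash
python3 -c "
from h import *
plan(587,-174.5,76,-0.095)
T=grab('top','pics/top2.png');
t=T['pixels'][:,:,::-1];cv2.imwrite('pics/top2c.png',cv2.resize(t[180:300,320:440],None,fx=5,fy=5,interpolation=cv2.INTER_CUBIC))"
```

```text
pos [ 586.7 -171.9  140.9] al -0.095 t 3.27 w 92.5 F [-0.  -0.5  1. ] tilt [ 2.e-04  3.e-04 -1.e+00]
yaw 0.000 slide cm [0.26 6.49 0.06] n 2 per row [0.128 3.247 0.029]
```

View pics/top2c.png

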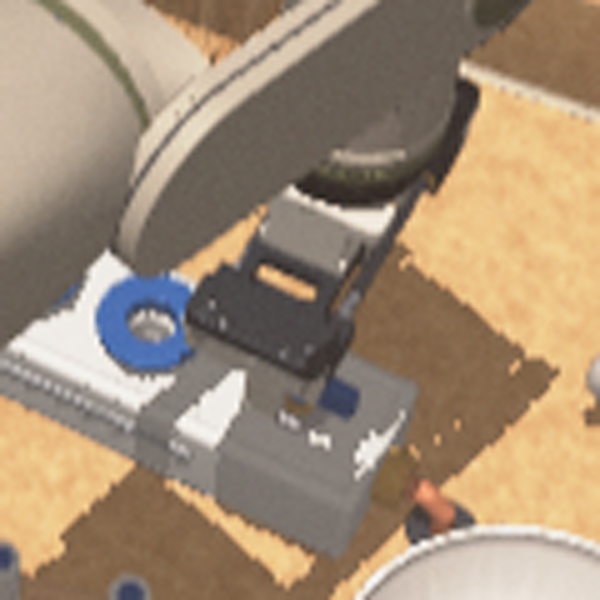

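{"api": "carry_out", "payload": {"claw": [100, 100, 100, 100, 100], "slide": [[0.26, 1.5, 0.06], [0, 1.5, 0], [0, 1.5, 0], [0, 1.5, 0], [0, 0.49, 0]], "yaw": [0, 0, 0, 0, 0]}}

```text
time_s: 3.73
eef_pos: [586.9, -174.2, 75.3]
tool_rot: [-1.163, 1.278, -1.278]
contact_force: [-0.8, -0.1, -0.2]
gripper_width: 93.2
```

{"api": "carry_out", "payload": {"claw": [50, 40, 30, 20, 10], "slide": [[0, 0, 0], [0, 0, 0], [0, 0, 0], [0, 0, 0], [0, 0, 0]], "yaw": [0, 0, 0, 0, 0]}}

```text
time_s: 4.15
eef_pos: [587.7, -175.4, 76.6]
tool_rot: [-1.162, 1.277, -1.28]
contact_force: [0.7, -0.1, 0.1]
gripper_width: 64.2
```

{"api": "carry_out", "payload": {"claw": [5, 0, 0, 0, 0], "slide": [[0, 0, 0], [0, 0, 0], [0, 0, 0], [0, 0, 0], [0, 0, 0]], "yaw": [0, 0, 0, 0, 0]}}

```text
time_s: 4.57
eef_pos: [586.9, -175.2, 75.3]
tool_rot: [-1.163, 1.279, -1.279]
contact_force: [-0.4, 0.3, -0.2]
gripper_width: 30.8
```

{"api": "carry_out", "payload": {"claw": [0, 0, 0, 0, 0], "slide": [[0, 0, 0], [0, 0, 0], [0, 0, 0], [0, 0, 0], [0, 0, 0]], "yaw": [0, 0, 0, 0, 0]}}

```text
time_s: 4.98
eef_pos: [587.3, -175.2, 75.3]
tool_rot: [-1.162, 1.278, -1.279]
contact_force: [3.5, -0.4, -3.4]
gripper_width: 15.6
```

{"api": "carry_out", "payload": {"claw": [0, 0, 0, 0, 0], "slide": [[0, 0, 0], [0, 0, 0], [0, 0, 0], [0, 0, 0], [0, 0, 0]], "yaw": [0, 0, 0, 0, 0]}}

```text
time_s: 5.4
eef_pos: [587.3, -175.2, 75.3]
tool_rot: [-1.162, 1.278, -1.279]
contact_force: [6.5, -1.5, -4.7]
gripper_width: 15.6
```

```bash
python3 -c "
from h import *
T=grab('top')
a=ray(T,220+607/4,160+355/4,104);b=ray(T,220+685/4,160+393/4,104);d=a-b
print(a,b,np.arctan2(d[1],d[0]), np.linalg.norm(d))
o=env.get_obs();print(o['torque'],o['contact_force'],o['gripper_width'])
t=cv2.cvtColor(T['pixels'],cv2.COLOR_RGB2BGR);cv2.imwrite('pics/top3c.png',cv2.resize(t[200:300,330:430],None,fx=6,fy=6,interpolation=cv2.INTER_CUBIC))"
```

```text
[ 588.11594047 -147.06509779  104.        ] [ 582.1508906  -203.75301151  104.        ] 1.4659560086285242 57.00088931172226
[-0.21352903 -0.92634054 -0.01340685] [ 5.71749791 -0.82099912 -3.59744737] 15.910661582858168
```

View pics/top3c.png

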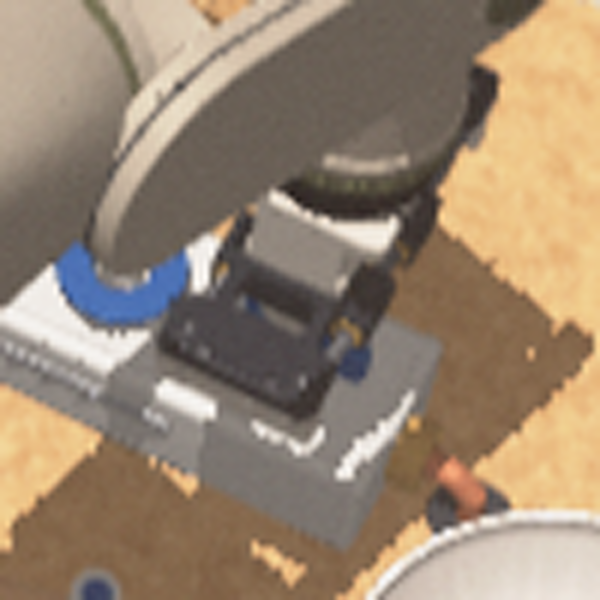

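{"api": "carry_out", "payload": {"claw": [30, 30, 30, 30, 30], "slide": [[0, 0, 0], [0, 0, 0], [0, -0.3, 0], [0, -0.3, 0], [0, 0, 0]], "yaw": [0, 0, 0, 0, 0]}}

```text
time_s: 5.87
eef_pos: [587.3, -175.4, 82.4]
tool_rot: [-1.162, 1.278, -1.28]
contact_force: [0.6, 0.9, -0.1]
gripper_width: 27.7
```

{"api": "carry_out", "payload": {"claw": [0, 0, 0, 0, 0], "slide": [[0, 0, 0], [0, 0, 0], [0, 0, 0], [0, 0, 0], [0, 0, 0]], "yaw": [0, 0, 0, 0, 0]}}

```text
time_s: 6.28
eef_pos: [587.3, -175.3, 81.4]
tool_rot: [-1.162, 1.278, -1.279]
contact_force: [2.5, 0.1, -2.0]
gripper_width: 10.0
```

{"api": "carry_out", "payload": {"claw": [0, 0, 0, 0, 0], "slide": [[0, 0, 0], [0, 0, 0], [0, 0, 0], [0, 0, 0], [0, 0, 0]], "yaw": [0, 0, 0, 0, 0]}}

```text
time_s: 6.7
eef_pos: [587.3, -175.3, 81.4]
tool_rot: [-1.162, 1.278, -1.279]
contact_force: [4.4, -1.7, -3.0]
gripper_width: 9.8
```

{"api": "carry_out", "payload": {"claw": [0, 0, 0, 0, 0], "slide": [[0, 0, 0.1], [0, 0, 0], [0, 0, 0], [0, 0, 0], [0, 0, 0]], "yaw": [0, 0, 0, 0, 0]}}

```text
time_s: 7.12
eef_pos: [587.4, -175.3, 81.3]
tool_rot: [-1.164, 1.28, -1.278]
contact_force: [-3.8, -0.2, 2.6]
gripper_width: 10.2
```

{"api": "carry_out", "payload": {"claw": [0, 0, 0, 0, 0], "slide": [[0, 0, -0.05], [0, 0, 0], [0, 0, 0], [0, 0, 0], [0, 0, 0]], "yaw": [0.05, 0.1, 0.1, 0.1, 0.1]}}

```text
time_s: 7.53
eef_pos: [587.5, -175.3, 81.4]
tool_rot: [-0.897, 1.601, -1.602]
contact_force: [-0.7, -1.4, 0.6]
gripper_width: 9.7
```

{"api": "carry_out", "payload": {"claw": [0, 0, 0, 0, 0], "slide": [[0, 0, 0], [0, 0, 0], [0, 0, 0], [0, 0, 0], [0, 0, 0]], "yaw": [0.1, 0.1, 0.1, 0.1, 0.1]}}

```text
time_s: 7.95
eef_pos: [587.5, -175.4, 81.3]
tool_rot: [-0.514, 1.928, -1.929]
contact_force: [-0.1, -1.3, 0.8]
gripper_width: 10.0
```

{"api": "carry_out", "payload": {"claw": [0, 0, 0, 0, 0], "slide": [[0, 0, 0], [0, 0, 0], [0, 0, 0], [0, 0, 0], [0, 0, 0]], "yaw": [0.1, 0.1, 0.1, 0.1, 0.1]}}

```text
time_s: 8.37
eef_pos: [587.5, -175.5, 81.3]
tool_rot: [-0.023, 2.21, -2.211]
contact_force: [-0.7, -1.9, 0.6]
gripper_width: 9.6
```

{"api": "carry_out", "payload": {"claw": [0, 0, 0, 0, 0], "slide": [[0, 0, 0], [0, 0, 0], [0, 0, 0], [0, 0, 0], [0, 0, 0]], "yaw": [0.1, 0.03, 0, 0, 0]}}

```text
time_s: 8.78
eef_pos: [587.7, -175.5, 81.4]
tool_rot: [-0.112, -2.168, 2.17]
contact_force: [0.8, -2.1, -1.8]
gripper_width: 9.6
```

```bash
python3 -c "
from h import *
o,M,a=st();print(a,o['torque'],o['contact_force'])"
```

```text
-1.6733945966947277 [-0.57029033 -0.07555178  0.37093074] [ 0.79910669 -2.11100144 -1.81039202]
```

{"api": "carry_out", "payload": {"claw": [0, 0, 0, 0, 0], "slide": [[0, 0, 0], [0, 0, 0], [0, 0, 0], [0, 0, 0], [0, 0, 0]], "yaw": [0.03, 0, 0, 0, 0]}}

```text
time_s: 9.2
eef_pos: [587.6, -175.5, 81.4]
tool_rot: [-0.144, -2.152, 2.153]
contact_force: [2.0, -4.9, -2.4]
gripper_width: 10.1
```

```bash
python3 -c "
from h import *
o,M,a=st();print(a,o['torque'],o['contact_force'])"
```

```text
-1.7040338139676399 [-0.79162517 -0.19921164  0.52932529] [ 2.01945073 -4.92514508 -2.39615488]
```

{"api": "carry_out", "payload": {"claw": [0, 0, 0, 0, 0], "slide": [[0, 0, 0], [0, 0, 0], [0, 0, 0], [0, 0, 0], [0, 0, 0]], "yaw": [0.04, 0, 0, 0, 0]}}

```text
time_s: 9.62
eef_pos: [587.8, -175.5, 81.4]
tool_rot: [-0.186, -2.131, 2.132]
contact_force: [3.5, -4.7, -2.3]
gripper_width: 10.6
```

```bash
python3 -c "
from h import *
o,M,a=st();print(a,o['torque'],o['contact_force'])"
```

```text
-1.7441258625407612 [-0.70553325 -0.35619394  0.70299271] [ 3.54117004 -4.7435712  -2.30984741]
```

{"api": "carry_out", "payload": {"claw": [40, 40, 40, 40, 40], "slide": [[0, 0, 0], [0, 0, 0], [0, 0, 0], [0, 0, 0], [0, -0.5, 0]], "yaw": [0, 0, 0, 0, 0]}}

```text
time_s: 10.03
eef_pos: [586.5, -174.6, 85.2]
tool_rot: [-0.183, -2.13, 2.128]
contact_force: [-0.2, 0.7, 0.7]
gripper_width: 35.9
```

{"api": "carry_out", "payload": {"claw": [40, 40, 40, 40, 40], "slide": [[0, -2, 0], [0, -2, 0], [0, -2, 0], [0, -2, 0], [0, -2, 0]], "yaw": [0, 0, 0, 0, 0]}}

```text
time_s: 10.45
eef_pos: [587.4, -175.0, 187.7]
tool_rot: [-0.186, -2.131, 2.13]
contact_force: [0.9, 0.2, -0.3]
gripper_width: 37.3
```

{"api": "carry_out", "payload": {"claw": [40, 40, 40, 40, 40], "slide": [[0, -2, 0], [0, -2, 0], [0, 0, -3], [0, 0, -3], [0, 0, -3]], "yaw": [0, 0, 0, 0, 0]}}

```text
time_s: 10.87
eef_pos: [603.4, -86.0, 227.6]
tool_rot: [-0.189, -2.13, 2.13]
contact_force: [0.4, 0.6, 0.5]
gripper_width: 36.9
```

```bash
python3 -c "
from h import *
T=grab('top')
plan(601.5,-11.3,180,-1.666)
t=cv2.cvtColor(T['pixels'],cv2.COLOR_RGB2BGR);cv2.imwrite('pics/top4c.png',cv2.resize(t[180:300,300:450],None,fx=5,fy=5,interpolation=cv2.INTER_CUBIC))"
```

```text
pos [604.  -80.2 227.2] al -1.743 t 10.92 w 37.1 F [ 0.9  2.8 -0.1] tilt [ 0.0014  0.0032 -1.    ]
yaw -0.077 slide cm [ 0.9   4.72 -6.83] n 3 per row [ 0.3    1.574 -2.277]
```

View pics/top4c.png

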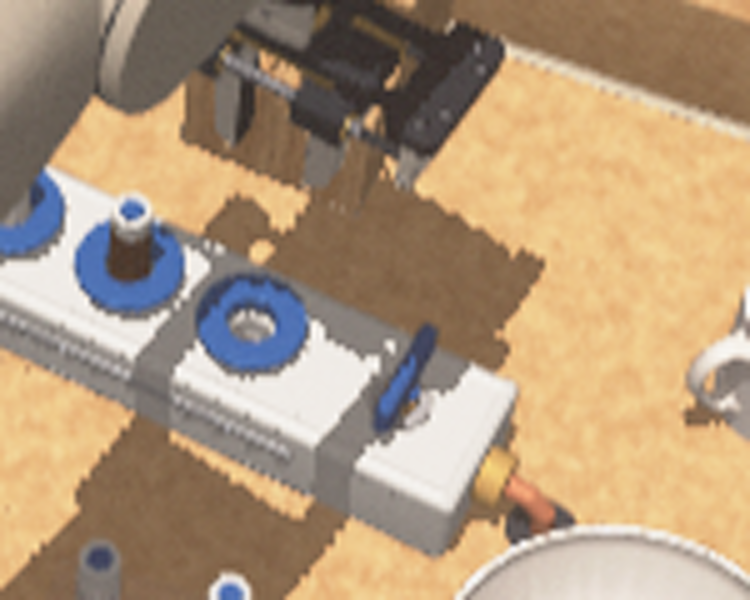

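```bash
python3 -c "
from h import *
plan(603.5,-11.4,175,-1.668)
T=grab('top')
a=ray(T,300+430/5,180+328/5,104);b=ray(T,300+383/5,180+415/5,104);d=a-b;print(a,b,np.arctan2(d[1],d[0]),np.linalg.norm(d))"
```

```text
pos [604.  -80.2 227.2] al -1.743 t 10.92 w 37.1 F [ 0.9  2.8 -0.1] tilt [ 0.0014  0.0032 -1.    ]
yaw -0.075 slide cm [ 0.71  5.22 -6.84] n 3 per row [ 0.238  1.741 -2.279]
[ 612.49488345 -178.02183234  104.        ] [ 553.31092638 -173.81772079  104.        ] -0.07091552999069764 59.333087969648936
```

{"api": "carry_out", "payload": {"claw": [40, 40, 40, 40, 40], "slide": [[0, 0, 0], [0.24, 0, -2.28], [0.24, 0, -2.28], [0.24, 0, -2.28], [0, 0, 0]], "yaw": [-0.075, 0, 0, 0, 0]}}

```text
time_s: 11.38
eef_pos: [602.5, -14.7, 226.7]
tool_rot: [-0.105, -2.173, 2.17]
contact_force: [0.0, 0.3, 0.9]
gripper_width: 37.0
```

{"api": "carry_out", "payload": {"claw": [40, 40, 40, 40, 40], "slide": [[0, 2, 0], [0, 2, 0], [0, 1.2, 0], [0, 0, 0], [0, 0, 0]], "yaw": [0, 0, 0, 0, 0]}}

```text
time_s: 11.8
eef_pos: [602.0, -18.4, 173.8]
tool_rot: [-0.106, -2.169, 2.169]
contact_force: [0.3, 0.6, 0.5]
gripper_width: 37.3
```

```bash
python3 -c "
from h import *
plan(603.5,-11.4,83,-1.668)
T=grab('top');S=grab('side')
for n,I,(a,b) in (('t',T,(300,200)),('s',S,(310,170))):
  t=cv2.cvtColor(I['pixels'],cv2.COLOR_RGB2BGR);cv2.imwrite('pics/a5%s.png'%n,cv2.resize(t[b-20:b+80,a-50:a+70],None,fx=5,fy=5,interpolation=cv2.INTER_CUBIC))"
```

```text
pos [602.  -18.4 173.8] al -1.671 t 11.80 w 37.3 F [0.3 0.6 0.5] tilt [-2.e-03  1.e-04 -1.e+00]
yaw -0.003 slide cm [-0.08  9.08 -0.71] n 3 per row [-0.027  3.026 -0.237]
```

View pics/a5t.png

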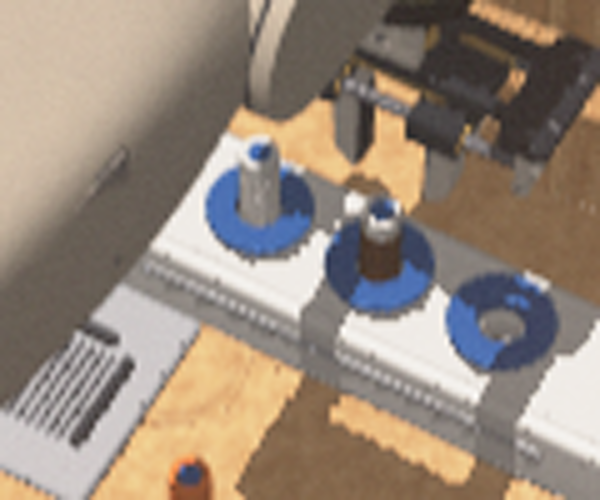

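View pics/a5s.png

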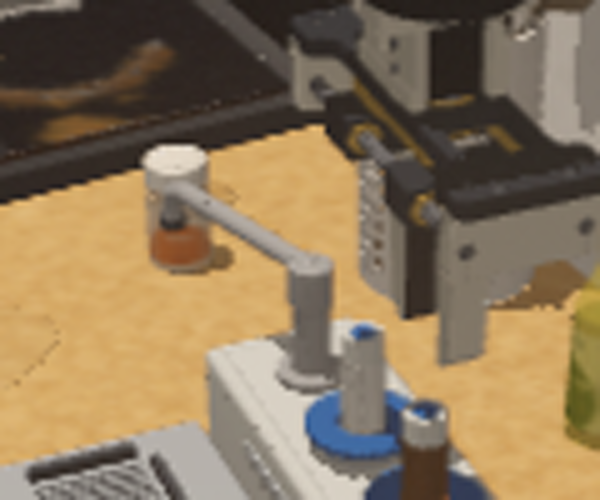

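{"api": "carry_out", "payload": {"claw": [40, 40, 40, 40, 40], "slide": [[-0.08, 0, -0.71], [0, 0, 0], [0, 0, 0], [0, 1.5, 0], [0, 1.5, 0]], "yaw": [0, 0, 0, 0, 0]}}

```text
time_s: 12.32
eef_pos: [605.5, -10.8, 145.9]
tool_rot: [-0.111, -2.172, 2.173]
contact_force: [0.2, 0.2, -0.7]
gripper_width: 37.3
```

{"api": "carry_out", "payload": {"claw": [40, 40, 40, 40, 40], "slide": [[0, 1.5, 0], [0, 1.5, 0], [0, 1.5, 0], [0, 1.3, 0], [0, 0, 0]], "yaw": [0, 0, 0, 0, 0]}}

```text
time_s: 12.73
eef_pos: [602.1, -10.6, 83.1]
tool_rot: [-0.102, -2.169, 2.168]
contact_force: [-0.8, 0.1, -1.2]
gripper_width: 37.6
```

{"api": "carry_out", "payload": {"claw": [0, 0, 0, 0, 0], "slide": [[0, 0, 0], [0, 0, 0], [0, 0, 0], [0, 0, 0], [0, 0, 0]], "yaw": [0, 0, 0, 0, 0]}}

```text
time_s: 13.15
eef_pos: [605.1, -11.0, 87.7]
tool_rot: [-0.11, -2.171, 2.172]
contact_force: [-0.3, -0.6, 3.5]
gripper_width: 21.8
```

{"api": "carry_out", "payload": {"claw": [0, 0, 0, 0, 0], "slide": [[0, 0, 0], [0, 0, 0], [0, 0, 0], [0, 0, 0], [0, 0, 0]], "yaw": [0, 0, 0, 0, 0]}}

```text
time_s: 13.57
eef_pos: [604.5, -10.9, 86.6]
tool_rot: [-0.109, -2.171, 2.171]
contact_force: [1.3, -0.5, 2.2]
gripper_width: 21.6
```

```bash
python3 -c "
from h import *
plan(603.5,-11.4,83,-1.668)
print(env.get_obs()['torque'])"
```

```text
pos [604.5 -10.9  86.6] al -1.670 t 13.57 w 21.6 F [ 1.3 -0.5  2.2] tilt [ 9.e-04 -1.e-04 -1.e+00]
yaw -0.002 slide cm [0.1  0.36 0.06] n 1 per row [0.099 0.364 0.065]
[-0.08497734 -0.38038216 -0.01652834]
```

{"api": "carry_out", "payload": {"claw": [40, 40, 40, 40, 40], "slide": [[0, 0, 0], [0, 0, 0], [0, 0, 0], [0, 0, 0], [0, 0, 0]], "yaw": [0, 0, -0.1, -0.12, -0.12]}}

```text
time_s: 13.98
eef_pos: [603.3, -10.7, 85.5]
tool_rot: [-0.261, 2.092, -2.091]
contact_force: [-0.5, 0.7, 0.6]
gripper_width: 37.0
```

{"api": "carry_out", "payload": {"claw": [40, 40, 40, 40, 40], "slide": [[0, 0, 0], [0, 0, 0], [0, 0, 0], [0, 0, 0], [0, 0, 0]], "yaw": [-0.12, -0.12, -0.12, -0.12, -0.12]}}

```text
time_s: 14.4
eef_pos: [603.3, -10.6, 85.4]
tool_rot: [-0.777, 1.721, -1.719]
contact_force: [0.0, -0.6, 0.5]
gripper_width: 37.2
```

{"api": "carry_out", "payload": {"claw": [40, 40, 40, 40, 40], "slide": [[0, 0, 0], [0, 0, 0], [0, 0, 0], [0, 0, 0], [0, 0, 0]], "yaw": [-0.12, -0.12, -0.12, -0.12, -0.153]}}

```text
time_s: 14.82
eef_pos: [603.2, -10.6, 85.4]
tool_rot: [-1.152, 1.298, -1.295]
contact_force: [-0.3, -0.3, -0.0]
gripper_width: 37.1
```

{"api": "carry_out", "payload": {"claw": [0, 0, 0, 0, 0], "slide": [[0, 0, 0], [0, 0, 0], [0, 0, 0], [0, 0, 0], [0, 0, 0]], "yaw": [0, 0, 0, 0, 0]}}

```text
time_s: 15.23
eef_pos: [603.4, -10.7, 85.9]
tool_rot: [-1.148, 1.303, -1.301]
contact_force: [-2.1, 1.0, -0.3]
gripper_width: 21.5
```

{"api": "carry_out", "payload": {"claw": [0, 0, 0, 0, 0], "slide": [[0, 0, 0], [0, 0, 0], [0, 0, 0], [0, 0, 0], [0, 0, 0]], "yaw": [0, 0, 0, 0, 0]}}

```text
time_s: 15.65
eef_pos: [603.5, -10.7, 85.9]
tool_rot: [-1.148, 1.302, -1.3]
contact_force: [-5.3, 0.8, -0.3]
gripper_width: 21.4
```

```bash
python3 -c "
from h import *
plan(603.5,-11.4,71,-0.097)
print(env.get_obs()['torque'])"
```

```text
pos [603.5 -10.7  85.9] al -0.125 t 15.65 w 21.4 F [-5.3  0.8 -0.3] tilt [-1.5e-03  2.0e-04 -1.0e+00]
yaw -0.028 slide cm [0.07 1.49 0.01] n 1 per row [0.068 1.49  0.007]
[0.05229943 1.22339391 0.02450188]
```

{"api": "carry_out", "payload": {"claw": [40, 40, 40, 40, 40], "slide": [[0, 0, 0], [0, 0, 0], [0, 0.5, 0], [0, 0.5, 0], [0, 0.3, 0]], "yaw": [-0.028, 0, 0, 0, 0]}}

```text
time_s: 16.07
eef_pos: [605.2, -11.0, 73.4]
tool_rot: [-1.16, 1.279, -1.282]
contact_force: [2.0, -1.0, 3.3]
gripper_width: 36.9
```

{"api": "carry_out", "payload": {"claw": [40, 40, 40, 40, 40], "slide": [[0, 0.2, 0], [0, 0, 0], [0, 0, 0], [0, 0, 0], [0, 0, 0]], "yaw": [0, 0, 0, 0, 0]}}

```text
time_s: 16.48
eef_pos: [604.6, -10.9, 71.9]
tool_rot: [-1.161, 1.279, -1.281]
contact_force: [3.0, -1.0, 3.7]
gripper_width: 37.2
```

```bash
python3 -c "
from h import *
plan(603.5,-11.4,71,-0.097)
print(env.get_obs()['torque'])
T=grab('top')
t=cv2.cvtColor(T['pixels'],cv2.COLOR_RGB2BGR);cv2.imwrite('pics/t6.png',cv2.resize(t[180:300,270:420],None,fx=5,fy=5,interpolation=cv2.INTER_CUBIC))"
```

```text
pos [604.6 -10.9  71.9] al -0.097 t 16.48 w 37.2 F [ 3.  -1.   3.7] tilt [ 1.1e-03 -2.0e-04 -1.0e+00]
yaw -0.000 slide cm [ 0.06  0.09 -0.11] n 1 per row [ 0.058  0.086 -0.109]
[-0.09297233 -0.45986602  0.04179771]
```

View pics/t6.png

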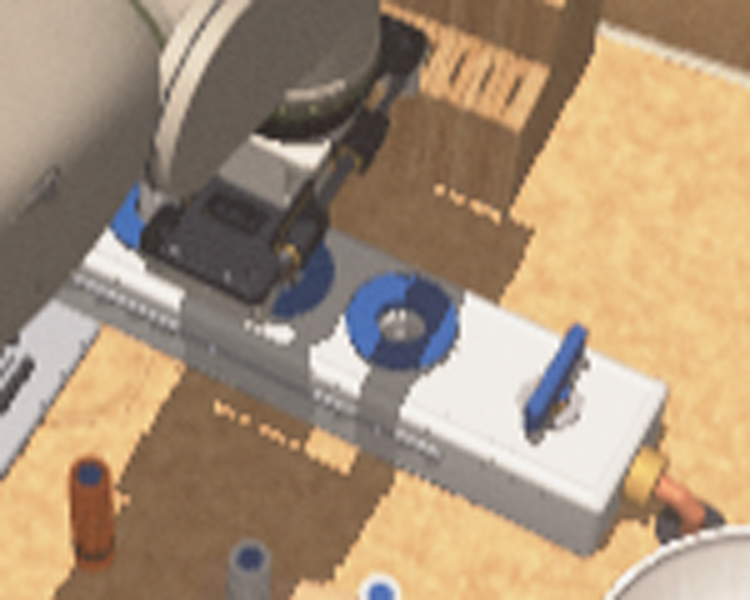

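{"api": "carry_out", "payload": {"claw": [40, 40, 0, 0, 0], "slide": [[0, 0.15, 0], [0, 0, 0], [0, 0, 0], [0, 0, 0], [0, 0, 0]], "yaw": [0, 0, 0, 0, 0]}}

```text
time_s: 16.95
eef_pos: [604.2, -10.7, 71.1]
tool_rot: [-1.162, 1.28, -1.28]
contact_force: [-11.8, 1.2, 15.8]
gripper_width: 22.3
```

{"api": "carry_out", "payload": {"claw": [0, 0, 0, 0, 0], "slide": [[0, 0, 0], [0, 0, 0], [0, 0, 0], [0, 0, 0], [0, 0, 0]], "yaw": [0, 0, 0, 0, 0]}}

```text
time_s: 17.37
eef_pos: [603.9, -10.7, 71.0]
tool_rot: [-1.162, 1.281, -1.28]
contact_force: [-3.5, 0.5, 14.1]
gripper_width: 21.8
```

{"api": "carry_out", "payload": {"claw": [0, 0, 0, 0, 0], "slide": [[0, -0.3, 0], [0, -0.3, 0], [0, -0.3, 0], [0, -0.3, 0], [0, -0.3, 0]], "yaw": [0, 0, 0, 0, 0]}}

```text
time_s: 17.78
eef_pos: [603.3, -10.7, 84.1]
tool_rot: [-1.163, 1.282, -1.279]
contact_force: [-0.1, -0.3, -1.1]
gripper_width: 21.6
```

{"api": "carry_out", "payload": {"claw": [0, 0, 0, 0, 0], "slide": [[0, -1, 0], [0, -1, 0], [0, -2, 0], [0, -2, 0], [0, -2, 0]], "yaw": [0, 0, 0, 0, 0]}}

```text
time_s: 18.2
eef_pos: [604.1, -10.8, 166.5]
tool_rot: [-1.162, 1.28, -1.28]
contact_force: [0.5, 0.2, -1.3]
gripper_width: 21.6
```

```bash
python3 -c "
from h import *
plan(456,-338.6,190,-0.097)
S=grab('side')
t=cv2.cvtColor(S['pixels'],cv2.COLOR_RGB2BGR);cv2.imwrite('pics/s7.png',cv2.resize(t[120:280,270:430],None,fx=3.7,fy=3.7,interpolation=cv2.INTER_CUBIC))"
```

```text
pos [604.1 -10.8 166.5] al -0.097 t 18.20 w 21.6 F [ 0.5  0.2 -1.3] tilt [ 1.e-04 -1.e-04 -1.e+00]
yaw 0.000 slide cm [ 34.06  -2.35 -11.56] n 10 per row [ 3.406 -0.235 -1.156]
```

View pics/s7.png

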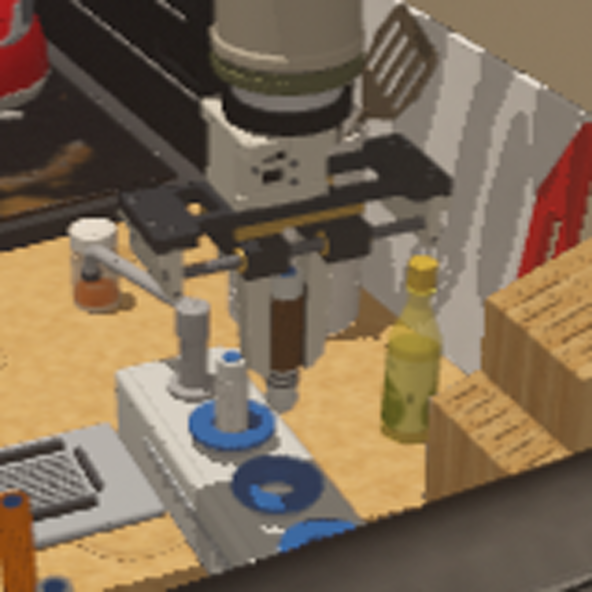

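{"api": "carry_out", "payload": {"claw": [0, 0, 0, 0, 0], "slide": [[0, -2, 0], [0, -1, 0], [3.41, 0, -1.16], [3.41, 0, -1.16], [3.41, 0, -1.16]], "yaw": [0, 0, 0, 0, 0]}}

```text
time_s: 18.67
eef_pos: [559.4, -109.8, 195.5]
tool_rot: [-1.162, 1.278, -1.28]
contact_force: [-0.2, 0.1, -0.2]
gripper_width: 21.7
```

{"api": "carry_out", "payload": {"claw": [0, 0, 0, 0, 0], "slide": [[3.41, 0, -1.16], [3.41, 0, -1.16], [3.41, 0, -1.16], [3.41, 0, -1.16], [3.41, 0, -1.16]], "yaw": [0, 0, 0, 0, 0]}}

```text
time_s: 19.08
eef_pos: [484.5, -274.8, 195.3]
tool_rot: [-1.162, 1.28, -1.281]
contact_force: [0.1, 0.3, 0.1]
gripper_width: 21.6
```

{"api": "carry_out", "payload": {"claw": [0, 0, 0, 0, 0], "slide": [[3.41, 0, -1.16], [3.41, 0, -1.16], [0, 0, 0], [0, 0, 0], [0, 0, 0]], "yaw": [0, 0, 0, 0, 0]}}

```text
time_s: 19.5
eef_pos: [455.8, -338.7, 194.9]
tool_rot: [-1.161, 1.281, -1.281]
contact_force: [-0.3, 0.0, -0.6]
gripper_width: 21.4
```

```bash
python3 -c "
from h import *
plan(456,-338.6,58,-0.097,5)"
```

```text
pos [ 455.8 -338.7  194.9] al -0.098 t 19.50 w 21.4 F [-0.3  0.  -0.6] tilt [ 3.e-04  5.e-04 -1.e+00]
yaw -0.001 slide cm [-0.02 13.69  0.02] n 5 per row [-0.003  2.738  0.004]
```

{"api": "carry_out", "payload": {"claw": [0, 0, 0, 0, 0], "slide": [[0, 3, 0], [0, 3, 0], [0, 3, 0], [0, 2.5, 0], [0, 1, 0]], "yaw": [0, 0, 0, 0, 0]}}

```text
time_s: 19.92
eef_pos: [454.5, -335.5, 65.6]
tool_rot: [-1.163, 1.284, -1.274]
contact_force: [-0.5, 0.6, -2.7]
gripper_width: 22.0
```

{"api": "carry_out", "payload": {"claw": [0, 0, 0, 60, 60], "slide": [[0, 0.9, 0], [0, 0, 0], [0, 0, 0], [0, 0, 0], [0, 0, 0]], "yaw": [0, 0, 0, 0, 0]}}

```text
time_s: 20.33
eef_pos: [456.9, -339.9, 63.0]
tool_rot: [-1.161, 1.277, -1.283]
contact_force: [0.2, -0.6, -0.8]
gripper_width: 30.6
```

{"api": "carry_out", "payload": {"claw": [60, 60, 60, 60, 60], "slide": [[0, 0, 0], [0, 0, 0], [0, 0, 0], [0, 0, 0], [0, -1, 0]], "yaw": [0, 0, 0, 0, 0]}}

```text
time_s: 20.75
eef_pos: [454.4, -337.9, 69.1]
tool_rot: [-1.162, 1.284, -1.277]
contact_force: [-1.0, 0.8, -0.1]
gripper_width: 55.6
```

{"api": "carry_out", "payload": {"claw": [60, 60, 60, 60, 60], "slide": [[0, -2, 0], [0, -3, 0], [0, -3, 0], [0, -3, 0], [0, -3, 0]], "yaw": [0, 0, 0, 0, 0]}}

```text
time_s: 21.17
eef_pos: [455.5, -338.8, 213.1]
tool_rot: [-1.162, 1.28, -1.281]
contact_force: [0.2, -0.8, -0.9]
gripper_width: 56.0
```

```bash
python3 -c "
from h import *
plan(422,-139,190,-0.097)
T=grab('top','pics/t8.png')"
```

```text
pos [ 455.5 -338.8  213.1] al -0.097 t 21.17 w 56.0 F [ 0.2 -0.8 -0.9] tilt [ 3.e-04 -3.e-04 -1.e+00]
yaw -0.000 slide cm [-19.57   2.31  -5.27] n 6 per row [-3.261  0.386 -0.879]
```

View pics/t8.png

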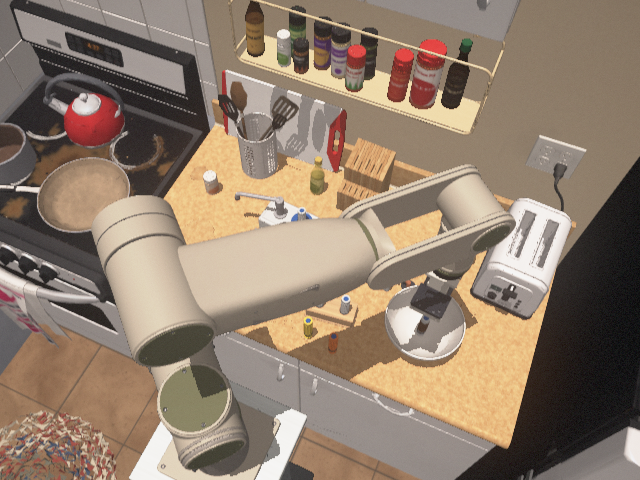

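```bash
python3 -c "
from h import *
plan(428,-139.5,185,-0.097)"
```

```text
pos [ 457.8 -340.9  220.7] al -0.097 t 21.22 w 56.0 F [1.  0.6 4.7] tilt [ 0.0074 -0.0066 -1.    ]
yaw -0.000 slide cm [-19.76   3.57  -4.92] n 6 per row [-3.293  0.595 -0.819]
```

{"api": "carry_out", "payload": {"claw": [40, 40, 40, 40, 40], "slide": [[-3.29, 0.3, -0.82], [-3.29, 0.5, -0.82], [-3.29, 0.5, -0.82], [-3.29, 0.5, -0.82], [-3.29, 0.5, -0.82]], "yaw": [0, 0, 0, 0, 0]}}

```text
time_s: 21.63
eef_pos: [430.4, -170.0, 188.2]
tool_rot: [-1.161, 1.28, -1.281]
contact_force: [0.2, 0.2, 0.7]
gripper_width: 37.5
```

{"api": "carry_out", "payload": {"claw": [40, 40, 40, 40, 40], "slide": [[-3.29, 0.5, -0.82], [0, 0, 0], [0, 0, 0], [0, 0, 0], [0, 0, 0]], "yaw": [0, 0, 0, 0, 0]}}

```text
time_s: 22.05
eef_pos: [426.2, -138.8, 183.5]
tool_rot: [-1.161, 1.28, -1.282]
contact_force: [0.5, -0.3, 0.2]
gripper_width: 37.2
```

```bash
python3 -c "
from h import *
T=grab('top');S=grab('side')
plan(428,-139.5,130,-0.097)
for n,I,(a,b) in (('t',T,(340,290)),('s',S,(290,260))):
  t=cv2.cvtColor(I['pixels'],cv2.COLOR_RGB2BGR);cv2.imwrite('pics/a9%s.png'%n,cv2.resize(t[b-70:b+50,a-60:a+60],None,fx=5,fy=5,interpolation=cv2.INTER_CUBIC))"
```

```text
pos [ 426.1 -138.8  183.2] al -0.098 t 22.15 w 37.1 F [-0.1 -0.3  0.8] tilt [ 3.e-04 -4.e-04 -1.e+00]
yaw -0.001 slide cm [0.05 5.32 0.2 ] n 2 per row [0.023 2.66  0.099]
```

View pics/a9t.png

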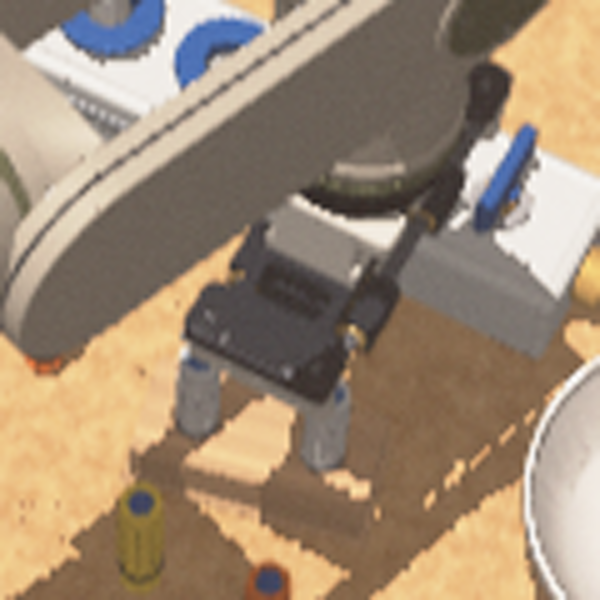

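{"api": "carry_out", "payload": {"claw": [40, 40, 40, 40, 40], "slide": [[0.05, 2, 0.2], [0, 2, 0], [0, 1.5, 0], [0, 1.5, 0], [0, 1.5, 0]], "yaw": [0, 0, 0, 0, 0]}}

```text
time_s: 22.57
eef_pos: [427.7, -139.3, 97.1]
tool_rot: [-1.161, 1.282, -1.281]
contact_force: [0.2, -0.8, -0.2]
gripper_width: 37.2
```

{"api": "carry_out", "payload": {"claw": [40, 40, 0, 0, 0], "slide": [[0, 1.5, 0], [0, 1.3, 0], [0, 0, 0], [0, 0, 0], [0, 0, 0]], "yaw": [0, 0, 0, 0, 0]}}

```text
time_s: 22.98
eef_pos: [428.2, -139.1, 70.6]
tool_rot: [-1.161, 1.28, -1.281]
contact_force: [-0.7, 0.5, -0.3]
gripper_width: 21.8
```

{"api": "carry_out", "payload": {"claw": [0, 0, 0, 0, 0], "slide": [[0, 0, 0], [0, 0, 0], [0, 0, 0], [0, 0, 0], [0, 0, 0]], "yaw": [0, 0, 0, 0, 0]}}

```text
time_s: 23.4
eef_pos: [428.3, -138.7, 70.5]
tool_rot: [-1.161, 1.279, -1.281]
contact_force: [-0.4, 0.0, 2.9]
gripper_width: 21.5
```

{"api": "carry_out", "payload": {"claw": [40, 40, 40, 40, 40], "slide": [[0, 0, 0], [0, 0, 0], [0, 0, 0], [0, 0, 0], [0, 0, 0]], "yaw": [0, 0, 0.11, 0.12, 0.12]}}

```text
time_s: 23.82
eef_pos: [427.6, -138.3, 69.6]
tool_rot: [-0.96, 1.535, -1.534]
contact_force: [-0.5, -0.8, -0.1]
gripper_width: 37.0
```

{"api": "carry_out", "payload": {"claw": [40, 40, 40, 40, 40], "slide": [[0, 0, 0], [0, 0, 0], [0, 0, 0], [0, 0, 0], [0, 0, 0]], "yaw": [0.12, 0.12, 0.12, 0.12, 0.12]}}

```text
time_s: 24.23
eef_pos: [427.6, -138.3, 69.6]
tool_rot: [-0.512, 1.931, -1.93]
contact_force: [0.3, -0.2, -0.1]
gripper_width: 36.7
```

{"api": "carry_out", "payload": {"claw": [40, 40, 40, 40, 40], "slide": [[0, 0, 0], [0, 0, 0], [0, 0, 0], [0, 0, 0], [0, 0, 0]], "yaw": [0.12, 0.12, 0.12, 0.12, 0.12]}}

```text
time_s: 24.65
eef_pos: [427.6, -138.3, 69.6]
tool_rot: [-0.089, -2.18, 2.179]
contact_force: [-0.2, -0.3, 0.8]
gripper_width: 37.4
```

{"api": "carry_out", "payload": {"claw": [40, 0, 0, 0, 0], "slide": [[0, 0, 0], [0, 0, 0], [0, 0, 0], [0, 0, 0], [0, 0, 0]], "yaw": [0.02, 0, 0, 0, 0]}}

```text
time_s: 25.07
eef_pos: [427.5, -138.6, 69.7]
tool_rot: [-0.102, -2.173, 2.173]
contact_force: [-1.9, -1.4, 0.5]
gripper_width: 21.7
```

{"api": "carry_out", "payload": {"claw": [0, 0, 0, 0, 0], "slide": [[0, 0, 0], [0, 0, 0], [0, 0, 0], [0, 0, 0], [0, 0, 0]], "yaw": [0, 0, 0, 0, 0]}}

```text
time_s: 25.48
eef_pos: [427.6, -138.5, 69.7]
tool_rot: [-0.104, -2.172, 2.172]
contact_force: [-1.7, -1.5, -0.3]
gripper_width: 21.5
```

{"api": "carry_out", "payload": {"claw": [0, 0, 0, 0, 0], "slide": [[0, -0.5, 0], [0, -1, 0], [0, -1, 0], [0, -2, 0], [0, -2, 0]], "yaw": [0, 0, 0, 0, 0]}}

```text
time_s: 25.9
eef_pos: [427.8, -138.0, 136.3]
tool_rot: [-0.105, -2.173, 2.171]
contact_force: [0.3, 0.8, -0.5]
gripper_width: 21.3
```

{"api": "carry_out", "payload": {"claw": [0, 0, 0, 0, 0], "slide": [[0, -2, 0], [0, -2, 0], [0, -2, 0], [0, 0, 0], [0, 0, 0]], "yaw": [0, 0, 0, 0, 0]}}

```text
time_s: 26.32
eef_pos: [429.2, -138.7, 197.1]
tool_rot: [-0.109, -2.173, 2.176]
contact_force: [-0.6, -0.9, -1.6]
gripper_width: 21.7
```

```bash
python3 -c "
from h import *
p=unit((603.3,-10.9),-0.096,0,-75);print(p)
plan(*p,195,-1.667)"
```

```text
[596.11105411 -85.55466534]
pos [ 429.2 -138.7  197.1] al -1.667 t 26.32 w 21.7 F [-0.6 -0.9 -1.6] tilt [ 0.0044 -0.0014 -1.    ]
yaw 0.000 slide cm [-16.11   0.21  -6.9 ] n 5 per row [-3.222  0.043 -1.379]
```

{"api": "carry_out", "payload": {"claw": [0, 0, 0, 0, 0], "slide": [[-3.22, 0, -1.38], [-3.22, 0, -1.38], [-3.22, 0, -1.38], [-3.22, 0, -1.38], [-3.22, 0, -1.38]], "yaw": [0, 0, 0, 0, 0]}}

```text
time_s: 26.73
eef_pos: [595.4, -84.1, 193.1]
tool_rot: [-0.102, -2.172, 2.17]
contact_force: [-0.3, -0.2, 0.5]
gripper_width: 21.4
```

{"api": "carry_out", "payload": {"claw": [0, 0, 0, 0, 0], "slide": [[0, 1, 0], [0, 1, 0], [0, 1, 0], [0, 0, 0], [0, 0, 0]], "yaw": [0, 0, 0, 0, 0]}}

```text
time_s: 27.15
eef_pos: [592.9, -85.4, 163.6]
tool_rot: [-0.103, -2.171, 2.17]
contact_force: [-0.1, -0.1, -0.2]
gripper_width: 21.7
```

{"api": "carry_out", "payload": {"claw": [0, 0, 0, 0, 0], "slide": [[0, 0, 0], [0, 0, 0], [0, 0, 0], [0, 0, 0], [0, 0, 0]], "yaw": [0, 0, 0, 0, 0]}}

```text
time_s: 27.57
eef_pos: [594.9, -85.4, 165.5]
tool_rot: [-0.106, -2.172, 2.173]
contact_force: [-0.2, 0.1, -1.2]
gripper_width: 21.5
```

```bash
python3 -c "
from h import *
T=grab('top');S=grab('side')
plan(596.1,-85.6,160,-1.667)
for n,I,(a,b) in (('t',T,(340,240)),('s',S,(340,250))):
  t=cv2.cvtColor(I['pixels'],cv2.COLOR_RGB2BGR);cv2.imwrite('pics/a10%s.png'%n,cv2.resize(t[b-70:b+50,a-60:a+60],None,fx=5,fy=5,interpolation=cv2.INTER_CUBIC))"
```

```text
pos [594.8 -85.3 165.2] al -1.667 t 27.67 w 21.6 F [-0.4  0.4 -0.9] tilt [ 5.e-04 -1.e-04 -1.e+00]
yaw -0.000 slide cm [-0.13  0.52  0.02] n 1 per row [-0.134  0.515  0.019]
```

View pics/a10t.png

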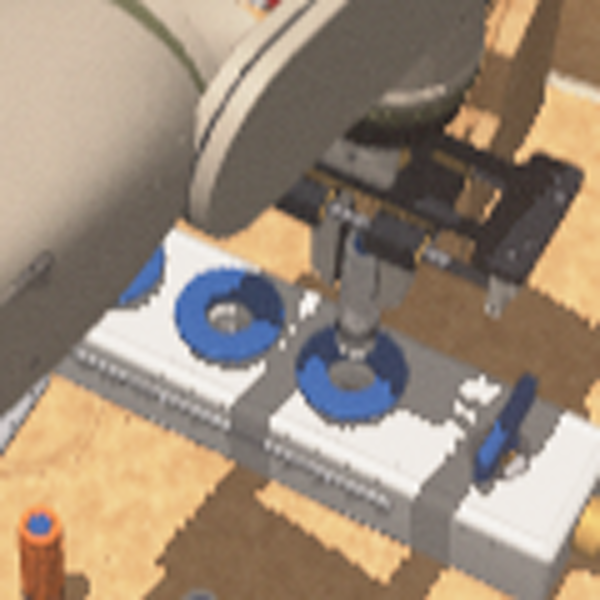

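View pics/a10s.png

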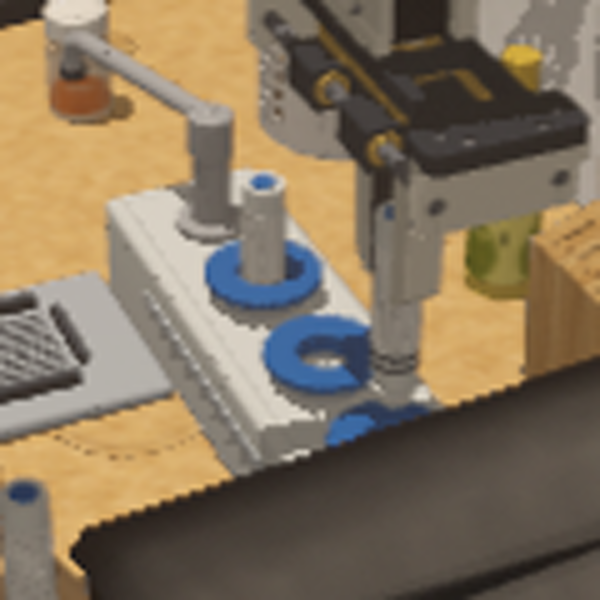

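{"api": "carry_out", "payload": {"claw": [0, 0, 0, 0, 0], "slide": [[-0.13, 0.5, 0.02], [0, 0.5, 0], [0, 0.5, 0], [0, 0, 0], [0, 0, 0]], "yaw": [0, 0, 0, 0, 0]}}

```text
time_s: 28.08
eef_pos: [595.4, -85.4, 148.8]
tool_rot: [-0.103, -2.172, 2.171]
contact_force: [0.0, -0.1, 0.3]
gripper_width: 21.3
```

{"api": "carry_out", "payload": {"claw": [0, 0, 0, 0, 0], "slide": [[0, 0, 0], [0, 0, 0], [0, 0, 0], [0, 0, 0], [0, 0, 0]], "yaw": [0, 0, 0, 0, 0]}}

```text
time_s: 28.5
eef_pos: [596.1, -85.6, 150.1]
tool_rot: [-0.105, -2.172, 2.172]
contact_force: [-1.2, 0.5, -0.1]
gripper_width: 21.6
```

```bash
python3 -c "
from h import *
plan(596.1,-85.6,107,-1.667)"
```

```text
pos [596.1 -85.6 150.1] al -1.667 t 28.50 w 21.6 F [-1.2  0.5 -0.1] tilt [ 4.e-04 -1.e-04 -1.e+00]
yaw 0.000 slide cm [-0.    4.31  0.  ] n 2 per row [-2.000e-03  2.153e+00  2.000e-03]
```

{"api": "carry_out", "payload": {"claw": [0, 0, 0, 0, 0], "slide": [[0, 0.5, 0], [0, 0.5, 0], [0, 0.5, 0], [0, 0.3, 0], [0, 0.3, 0]], "yaw": [0, 0, 0, 0, 0]}}

```text
time_s: 28.92
eef_pos: [595.5, -85.4, 127.9]
tool_rot: [-0.103, -2.172, 2.171]
contact_force: [0.2, -0.4, -0.6]
gripper_width: 21.5
```

{"api": "carry_out", "payload": {"claw": [0, 0, 0, 0, 0], "slide": [[0, 0.3, 0], [0, 0.3, 0], [0, 0.3, 0], [0, 0, 0], [0, 0, 0]], "yaw": [0, 0, 0, 0, 0]}}

```text
time_s: 29.33
eef_pos: [595.8, -85.5, 119.6]
tool_rot: [-0.104, -2.172, 2.172]
contact_force: [0.2, -0.4, -0.9]
gripper_width: 21.2
```

Nose is inside the mouth with no lateral load; continue.

{"api": "carry_out", "payload": {"claw": [0, 0, 0, 0, 0], "slide": [[0, 0.3, 0], [0, 0.3, 0], [0, 0.3, 0], [0, 0, 0], [0, 0, 0]], "yaw": [0, 0, 0, 0, 0]}}

```text
time_s: 29.75
eef_pos: [595.8, -85.5, 110.4]
tool_rot: [-0.104, -2.172, 2.172]
contact_force: [-0.2, -0.4, -0.9]
gripper_width: 21.6
```

{"api": "carry_out", "payload": {"claw": [0, 0, 0, 0, 0], "slide": [[0, 0.3, 0], [0, 0.3, 0], [0, 0, 0], [0, 0, 0], [0, 0, 0]], "yaw": [0, 0, 0, 0, 0]}}

```text
time_s: 30.17
eef_pos: [595.6, -85.5, 104.6]
tool_rot: [-0.104, -2.172, 2.172]
contact_force: [-2.1, 0.9, 0.5]
gripper_width: 21.7
```

{"api": "carry_out", "payload": {"claw": [0, 0, 0, 0, 0], "slide": [[0, 0.3, 0], [0, 0.3, 0], [0, 0, 0], [0, 0, 0], [0, 0, 0]], "yaw": [0, 0, 0, 0, 0]}}

```text
time_s: 30.58
eef_pos: [595.7, -85.6, 98.6]
tool_rot: [-0.104, -2.172, 2.172]
contact_force: [-3.4, -0.3, 0.3]
gripper_width: 21.7
```

{"api": "carry_out", "payload": {"claw": [0, 0, 0, 0, 0], "slide": [[0, 0.3, 0], [0, 0.2, 0], [0, 0, 0], [0, 0, 0], [0, 0, 0]], "yaw": [0, 0, 0, 0, 0]}}

```text
time_s: 31.0
eef_pos: [596.0, -85.6, 93.6]
tool_rot: [-0.105, -2.172, 2.172]
contact_force: [-2.1, -0.4, 0.1]
gripper_width: 21.9
```

{"api": "carry_out", "payload": {"claw": [0, 0, 0, 0, 0], "slide": [[0, 0.2, 0], [0, 0.2, 0], [0, 0, 0], [0, 0, 0], [0, 0, 0]], "yaw": [0, 0, 0, 0, 0]}}

```text
time_s: 31.42
eef_pos: [596.9, -85.8, 91.5]
tool_rot: [-0.107, -2.173, 2.174]
contact_force: [-4.9, 0.0, 10.3]
gripper_width: 21.4
```

{"api": "carry_out", "payload": {"claw": [0, 0, 0, 0, 0], "slide": [[0, 0.2, 0], [0, 0, 0], [0, 0, 0], [0, 0, 0], [0, 0, 0]], "yaw": [0, 0, 0, 0, 0]}}

```text
time_s: 31.83
eef_pos: [597.8, -85.9, 91.1]
tool_rot: [-0.109, -2.173, 2.175]
contact_force: [-6.4, -0.1, 18.2]
gripper_width: 21.6
```

```bash
python3 -c "
from h import *
T=grab('top');S=grab('side')
plan(596.1,-85.6,160,-1.667)
for n,I,(a,b) in (('t',T,(340,240)),('s',S,(340,250))):
  t=cv2.cvtColor(I['pixels'],cv2.COLOR_RGB2BGR);cv2.imwrite('pics/a11%s.png'%n,cv2.resize(t[b-70:b+50,a-60:a+60],None,fx=5,fy=5,interpolation=cv2.INTER_CUBIC))"
```

```text
pos [597.8 -86.   91. ] al -1.667 t 31.93 w 21.5 F [-6.4  0.4 17.3] tilt [ 0.0043 -0.001  -1.    ]
yaw 0.000 slide cm [ 0.17 -6.9  -0.02] n 2 per row [ 0.086 -3.448 -0.01 ]
```

View pics/a11t.png

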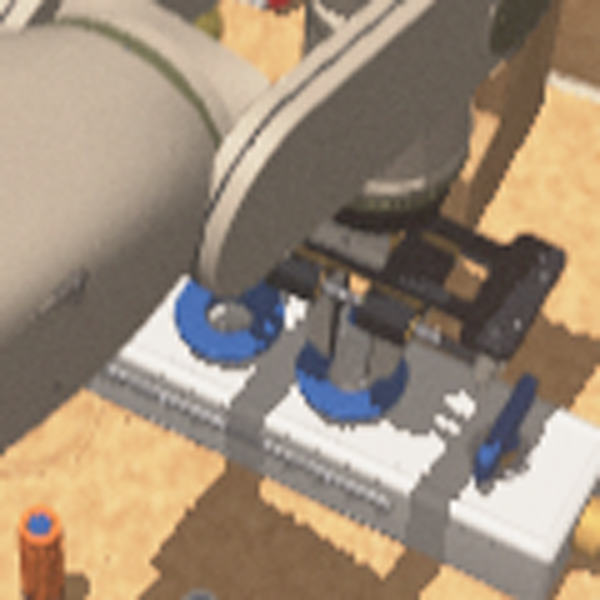

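View pics/a11s.png

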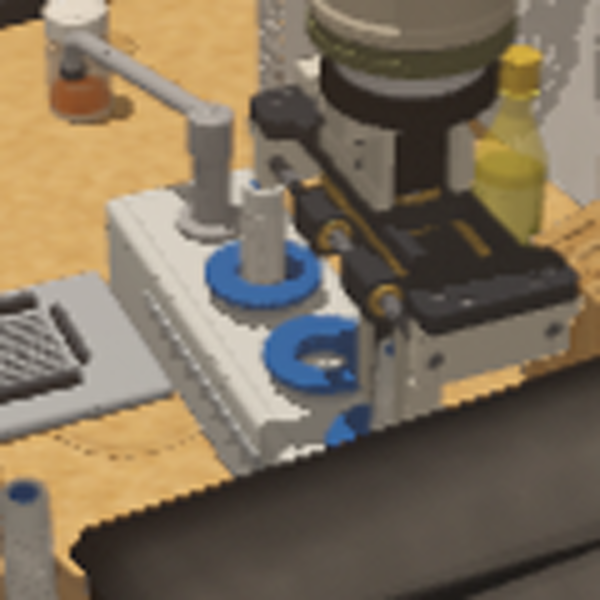

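{"api": "carry_out", "payload": {"claw": [0, 0, 0, 0, 0], "slide": [[0, -0.2, 0], [0, -0.2, 0], [0, -0.2, 0], [0, 0, 0], [0, 0, 0]], "yaw": [0, 0, 0, 0, 0]}}

```text
time_s: 32.35
eef_pos: [596.1, -85.5, 93.3]
tool_rot: [-0.105, -2.172, 2.172]
contact_force: [2.2, -0.8, -3.9]
gripper_width: 21.9
```

{"api": "carry_out", "payload": {"claw": [0, 0, 0, 0, 0], "slide": [[0, -0.2, 0], [0, 0, 0], [0, 0, 0], [0, 0, 0], [0, 0, 0]], "yaw": [0, 0, 0, 0, 0]}}

```text
time_s: 32.77
eef_pos: [594.7, -85.3, 93.8]
tool_rot: [-0.101, -2.171, 2.17]
contact_force: [4.8, -2.1, -19.2]
gripper_width: 21.4
```

{"api": "carry_out", "payload": {"claw": [0, 0, 40, 40, 40], "slide": [[0, 0.2, 0], [0, 0, 0], [0, 0, 0], [0, 0, 0], [0, 0, 0]], "yaw": [0, 0, 0, 0, 0]}}

```text
time_s: 33.18
eef_pos: [597.1, -85.7, 95.6]
tool_rot: [-0.108, -2.173, 2.174]
contact_force: [0.1, 0.6, 2.2]
gripper_width: 35.3
```

{"api": "carry_out", "payload": {"claw": [40, 40, 40, 40, 40], "slide": [[0, -0.5, 0], [0, -2, 0], [0, -3, 0], [0, -3, 0], [0, -1, 0]], "yaw": [0, 0, 0, 0, 0]}}

```text
time_s: 33.6
eef_pos: [598.5, -86.0, 195.5]
tool_rot: [-0.113, -2.174, 2.177]
contact_force: [0.4, -0.8, 0.9]
gripper_width: 36.9
```

```bash
python3 -c "
from h import *
plan(420.2,-72.5,190,-1.667)"
```

```text
pos [598.5 -86.  195.5] al -1.667 t 33.60 w 36.9 F [ 0.4 -0.8  0.9] tilt [ 0.008  -0.0018 -1.    ]
yaw 0.000 slide cm [17.88  0.55  0.36] n 5 per row [3.576 0.109 0.073]
```

{"api": "carry_out", "payload": {"claw": [40, 40, 40, 40, 40], "slide": [[3.57, 0, 0.07], [3.57, 0, 0.07], [3.57, 0, 0.07], [3.57, 0, 0.07], [3.57, 0, 0.07]], "yaw": [0, 0, 0, 0, 0]}}

```text
time_s: 34.02
eef_pos: [416.6, -71.7, 188.9]
tool_rot: [-0.105, -2.172, 2.173]
contact_force: [0.2, 0.2, 0.1]
gripper_width: 37.0
```

{"api": "carry_out", "payload": {"claw": [40, 40, 40, 40, 40], "slide": [[0, 0, 0], [0, 0, 0], [0, 0, 0], [0, 0, 0], [0, 0, 0]], "yaw": [0, 0, 0, 0, 0]}}

```text
time_s: 34.43
eef_pos: [419.0, -72.1, 189.2]
tool_rot: [-0.105, -2.172, 2.172]
contact_force: [-0.3, -0.4, -0.2]
gripper_width: 37.1
```

```bash
python3 -c "
from h import *
plan(420.2,-72.2,70,-1.667)
T=grab('top');S=grab('side')
for n,I,(a,b) in (('t',T,(340,250)),('s',S,(290,260))):
  t=cv2.cvtColor(I['pixels'],cv2.COLOR_RGB2BGR);cv2.imwrite('pics/a12%s.png'%n,cv2.resize(t[b-70:b+50,a-60:a+60],None,fx=5,fy=5,interpolation=cv2.INTER_CUBIC))"
```

```text
pos [419.  -72.1 189.2] al -1.667 t 34.43 w 37.1 F [-0.3 -0.4 -0.2] tilt [ 4.e-04 -1.e-04 -1.e+00]
yaw 0.000 slide cm [-0.12 11.92  0.  ] n 4 per row [-3.00e-02  2.98e+00  1.00e-03]
```

View pics/a12t.png

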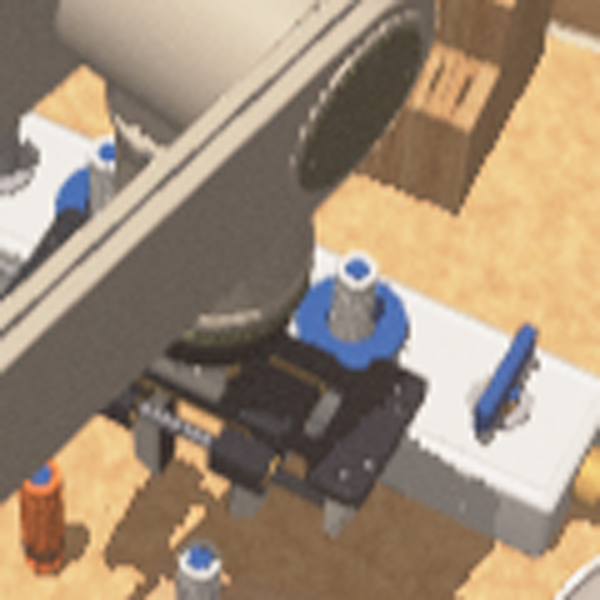

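View pics/a12s.png

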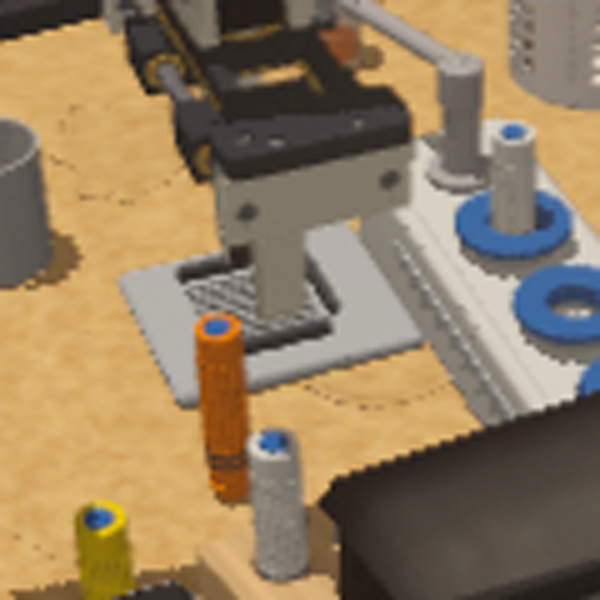

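{"api": "carry_out", "payload": {"claw": [40, 40, 40, 40, 40], "slide": [[-0.1, 2, 0], [0, 2, 0], [0, 2, 0], [0, 1.5, 0], [0, 1.5, 0]], "yaw": [0, 0, 0, 0, 0]}}

```text
time_s: 34.95
eef_pos: [418.9, -71.9, 97.5]
tool_rot: [-0.103, -2.172, 2.171]
contact_force: [-0.8, 0.9, 0.3]
gripper_width: 37.3
```

{"api": "carry_out", "payload": {"claw": [40, 40, 40, 0, 0], "slide": [[0, 1.5, 0], [0, 1.4, 0], [0, 0, 0], [0, 0, 0], [0, 0, 0]], "yaw": [0, 0, 0, 0, 0]}}

```text
time_s: 35.37
eef_pos: [419.5, -72.1, 70.5]
tool_rot: [-0.105, -2.172, 2.172]
contact_force: [-0.4, -0.4, -0.3]
gripper_width: 27.8
```

{"api": "carry_out", "payload": {"claw": [0, 0, 0, 0, 0], "slide": [[0, 0, 0], [0, 0, 0], [0, 0, 0], [0, 0, 0], [0, 0, 0]], "yaw": [0, 0, 0, 0, 0]}}

```text
time_s: 35.78
eef_pos: [419.8, -72.2, 70.9]
tool_rot: [-0.107, -2.173, 2.174]
contact_force: [-1.1, 0.3, 6.0]
gripper_width: 21.6
```

{"api": "carry_out", "payload": {"claw": [40, 40, 40, 40, 40], "slide": [[0, 0, 0], [0, 0, 0], [0, 0, 0], [0, 0, 0], [0, 0, 0]], "yaw": [0, 0, -0.12, -0.12, -0.12]}}

```text
time_s: 36.2
eef_pos: [418.5, -71.9, 69.5]
tool_rot: [-0.283, 2.078, -2.077]
contact_force: [1.1, 0.1, 0.3]
gripper_width: 36.6
```

{"api": "carry_out", "payload": {"claw": [40, 40, 40, 40, 40], "slide": [[0, 0, 0], [0, 0, 0], [0, 0, 0], [0, 0, 0], [0, 0, 0]], "yaw": [-0.12, -0.12, -0.12, -0.12, -0.12]}}

```text
time_s: 36.62
eef_pos: [418.5, -71.9, 69.5]
tool_rot: [-0.792, 1.705, -1.704]
contact_force: [-0.3, 0.9, 0.6]
gripper_width: 37.7
```

{"api": "carry_out", "payload": {"claw": [40, 40, 40, 40, 40], "slide": [[0, 0, 0], [0, 0, 0], [0, 0, 0], [0, 0, 0], [0, 0, 0]], "yaw": [-0.12, -0.12, -0.12, -0.12, -0.12]}}

```text
time_s: 37.03
eef_pos: [418.5, -71.9, 69.5]
tool_rot: [-1.16, 1.284, -1.283]
contact_force: [0.4, 0.3, -0.7]
gripper_width: 37.0
```

{"api": "carry_out", "payload": {"claw": [40, 0, 0, 0, 0], "slide": [[0, 0, 0], [0, 0, 0], [0, 0, 0], [0, 0, 0], [0, 0, 0]], "yaw": [-0.01, 0, 0, 0, 0]}}

```text
time_s: 37.45
eef_pos: [418.8, -72.0, 69.7]
tool_rot: [-1.161, 1.282, -1.282]
contact_force: [0.0, -1.1, -1.3]
gripper_width: 21.4
```

{"api": "carry_out", "payload": {"claw": [0, 0, 0, 0, 0], "slide": [[0, 0, 0], [0, 0, 0], [0, 0, 0], [0, 0, 0], [0, 0, 0]], "yaw": [0, 0, 0, 0, 0]}}

```text
time_s: 37.87
eef_pos: [418.9, -72.0, 69.8]
tool_rot: [-1.162, 1.28, -1.28]
contact_force: [-0.1, 0.5, -0.7]
gripper_width: 21.4
```

{"api": "carry_out", "payload": {"claw": [0, 0, 0, 0, 0], "slide": [[0, -0.5, 0], [0, -1, 0], [0, -1, 0], [0, -2, 0], [0, -2, 0]], "yaw": [0, 0, 0, 0, 0]}}

```text
time_s: 38.28
eef_pos: [418.6, -71.9, 136.2]
tool_rot: [-1.162, 1.281, -1.28]
contact_force: [0.1, -0.3, -0.6]
gripper_width: 21.5
```

{"api": "carry_out", "payload": {"claw": [0, 0, 0, 0, 0], "slide": [[0, -2, 0], [0, -2, 0], [0, -2, 0], [0, 0, 0], [0, 0, 0]], "yaw": [0, 0, 0, 0, 0]}}

```text
time_s: 38.7
eef_pos: [420.1, -72.3, 196.9]
tool_rot: [-1.16, 1.277, -1.283]
contact_force: [-0.2, 0.6, -0.7]
gripper_width: 21.5
```

```bash
python3 -c "
from h import *
plan(603.3,-10.9,190,-0.096)"
```

```text
pos [420.1 -72.3 196.9] al -0.097 t 38.70 w 21.5 F [-0.2  0.6 -0.7] tilt [ 0.004  -0.0012 -1.    ]
yaw -0.001 slide cm [-7.87  0.69 17.64] n 5 per row [-1.574  0.139  3.529]
```

{"api": "carry_out", "payload": {"claw": [0, 0, 0, 0, 0], "slide": [[-1.57, -0.3, 3.53], [-1.57, 0, 3.53], [-1.57, 0, 3.53], [-1.57, 0, 3.53], [-1.57, 0, 3.53]], "yaw": [0, 0, 0, 0, 0]}}

```text
time_s: 39.12
eef_pos: [603.0, -10.1, 196.1]
tool_rot: [-1.163, 1.282, -1.279]
contact_force: [0.4, -0.6, 0.7]
gripper_width: 21.5
```

{"api": "carry_out", "payload": {"claw": [0, 0, 0, 0, 0], "slide": [[0, 0, 0], [0, 1, 0], [0, 1, 0], [0, 0, 0], [0, 0, 0]], "yaw": [0, 0, 0, 0, 0]}}

```text
time_s: 39.53
eef_pos: [600.4, -11.3, 176.8]
tool_rot: [-1.163, 1.282, -1.28]
contact_force: [-0.5, 0.6, -1.1]
gripper_width: 21.5
```

{"api": "carry_out", "payload": {"claw": [0, 0, 0, 0, 0], "slide": [[0, 1, 0], [0, 1, 0], [0, 0, 0], [0, 0, 0], [0, 0, 0]], "yaw": [0, 0, 0, 0, 0]}}

```text
time_s: 39.95
eef_pos: [602.1, -11.0, 158.0]
tool_rot: [-1.162, 1.28, -1.28]
contact_force: [0.8, -0.1, 0.2]
gripper_width: 21.5
```

```bash
python3 -c "
from h import *
plan(603.3,-10.9,150,-0.096)"
```

```text
pos [602.1 -11.  158. ] al -0.097 t 39.95 w 21.5 F [ 0.8 -0.1  0.2] tilt [ 1.e-04 -0.e+00 -1.e+00]
yaw -0.001 slide cm [-0.02  0.8   0.12] n 1 per row [-0.024  0.797  0.12 ]
```

{"api": "carry_out", "payload": {"claw": [0, 0, 0, 0, 0], "slide": [[-0.02, 0.4, 0.08], [0, 0.4, 0], [0, 0, 0], [0, 0, 0], [0, 0, 0]], "yaw": [0, 0, 0, 0, 0]}}

```text
time_s: 40.37
eef_pos: [603.0, -10.8, 149.8]
tool_rot: [-1.162, 1.28, -1.28]
contact_force: [0.6, -0.9, -0.8]
gripper_width: 21.7
```

```bash
python3 -c "
from h import *
plan(603.3,-10.9,107,-0.096)
T=grab('top');S=grab('side')
for n,I,(a,b) in (('t',T,(320,230)),('s',S,(330,240))):
  t=cv2.cvtColor(I['pixels'],cv2.COLOR_RGB2BGR);cv2.imwrite('pics/a13%s.png'%n,cv2.resize(t[b-70:b+50,a-60:a+60],None,fx=5,fy=5,interpolation=cv2.INTER_CUBIC))"
```

```text
pos [603.  -10.8 149.8] al -0.097 t 40.37 w 21.7 F [ 0.6 -0.9 -0.8] tilt [-2.e-04  0.e+00 -1.e+00]
yaw -0.001 slide cm [0.01 4.28 0.03] n 2 per row [0.004 2.139 0.015]
```

View pics/a13s.png

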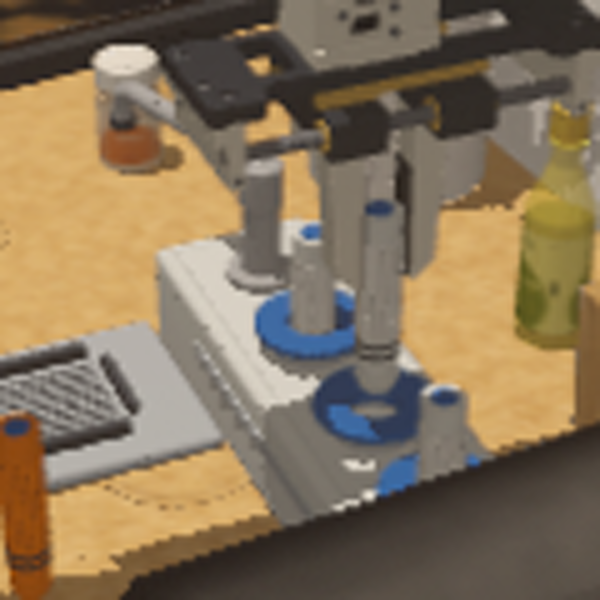

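{"api": "carry_out", "payload": {"claw": [0, 0, 0, 0, 0], "slide": [[0, 0.5, 0], [0, 0.5, 0], [0, 0.5, 0], [0, 0.5, 0], [0, 0.3, 0]], "yaw": [0, 0, 0, 0, 0]}}

```text
time_s: 40.88
eef_pos: [602.4, -10.8, 125.5]
tool_rot: [-1.163, 1.281, -1.28]
contact_force: [-0.3, 0.0, -0.4]
gripper_width: 21.4
```

{"api": "carry_out", "payload": {"claw": [0, 0, 0, 0, 0], "slide": [[0, 0.4, 0], [0, 0.4, 0], [0, 0.4, 0], [0, 0.3, 0], [0, 0.3, 0]], "yaw": [0, 0, 0, 0, 0]}}

```text
time_s: 41.3
eef_pos: [603.0, -10.8, 108.5]
tool_rot: [-1.162, 1.28, -1.28]
contact_force: [-0.4, -0.1, -0.4]
gripper_width: 21.6
```

{"api": "carry_out", "payload": {"claw": [0, 0, 0, 0, 0], "slide": [[0, 0.3, 0], [0, 0.3, 0], [0, 0.3, 0], [0, 0, 0], [0, 0, 0]], "yaw": [0, 0, 0, 0, 0]}}

```text
time_s: 41.72
eef_pos: [602.6, -10.8, 99.5]
tool_rot: [-1.162, 1.281, -1.28]
contact_force: [-2.4, 0.3, 0.4]
gripper_width: 21.6
```

{"api": "carry_out", "payload": {"claw": [0, 0, 0, 0, 0], "slide": [[0, 0.3, 0], [0, 0.3, 0], [0, 0, 0], [0, 0, 0], [0, 0, 0]], "yaw": [0, 0, 0, 0, 0]}}

```text
time_s: 42.13
eef_pos: [603.0, -10.8, 93.8]
tool_rot: [-1.162, 1.28, -1.28]
contact_force: [-2.3, 0.0, 1.1]
gripper_width: 21.2
```

{"api": "carry_out", "payload": {"claw": [0, 0, 0, 0, 0], "slide": [[0, 0.2, 0], [0, 0.2, 0], [0, 0.2, 0], [0, 0, 0], [0, 0, 0]], "yaw": [0, 0, 0, 0, 0]}}

```text
time_s: 42.55
eef_pos: [604.2, -10.9, 91.4]
tool_rot: [-1.16, 1.278, -1.282]
contact_force: [-12.0, 0.9, 24.5]
gripper_width: 21.6
```

{"api": "carry_out", "payload": {"claw": [0, 0, 0, 0, 0], "slide": [[0, -0.2, 0], [0, -0.2, 0], [0, -0.2, 0], [0, -0.2, 0], [0, 0, 0]], "yaw": [0, 0, 0, 0, 0]}}

```text
time_s: 42.97
eef_pos: [602.5, -10.8, 94.1]
tool_rot: [-1.163, 1.281, -1.28]
contact_force: [1.9, -0.6, -10.8]
gripper_width: 21.7
```

{"api": "carry_out", "payload": {"claw": [0, 0, 0, 0, 0], "slide": [[0, 0, 0], [0, 0, 0], [0, 0, 0], [0, 0, 0], [0, 0, 0]], "yaw": [0, 0, 0, 0, 0]}}

```text
time_s: 43.38
eef_pos: [602.3, -10.8, 94.3]
tool_rot: [-1.163, 1.282, -1.279]
contact_force: [5.1, -0.6, -22.6]
gripper_width: 21.3
```

{"api": "carry_out", "payload": {"claw": [0, 0, 40, 40, 40], "slide": [[0, 0.2, 0], [0, 0, 0], [0, 0, 0], [0, 0, 0], [0, 0, 0]], "yaw": [0, 0, 0, 0, 0]}}

```text
time_s: 43.8
eef_pos: [604.6, -11.0, 96.1]
tool_rot: [-1.159, 1.277, -1.282]
contact_force: [-1.0, 0.9, 0.6]
gripper_width: 35.5
```

{"api": "carry_out", "payload": {"claw": [40, 40, 40, 40, 40], "slide": [[0, -0.5, 0], [0, -2, 0], [0, -3, 0], [0, -3, 0], [0, -2, 0]], "yaw": [0, 0, 0, 0, 0]}}

```text
time_s: 44.22
eef_pos: [604.3, -10.9, 203.5]
tool_rot: [-1.159, 1.277, -1.283]
contact_force: [0.2, 0.1, 1.0]
gripper_width: 37.3
```

{"api": "carry_out", "payload": {"claw": [100, 100, 100, 100, 100], "slide": [[3.5, 0, -1], [3.5, 0, -1], [3.5, 0, -1], [3.5, 0, -1], [0, 0, 0]], "yaw": [0, 0, 0, 0, 0]}}

```text
time_s: 44.63
eef_pos: [548.1, -151.9, 200.4]
tool_rot: [-1.161, 1.281, -1.286]
contact_force: [-1.2, 1.1, -0.1]
gripper_width: 66.1
```

```bash
python3 -c "
from h import *
plan(410,308,200,-1.2)
T=grab('top','pics/t14.png');S=grab('side','pics/s14.png')"
```

```text
pos [ 548.1 -151.9  200.4] al -0.101 t 44.63 w 66.1 F [-1.2  1.1 -0.1] tilt [ 0.0011 -0.0032 -1.    ]
yaw 1.099 slide cm [-3.790e+00  4.000e-02 -4.787e+01] n 13 per row [-2.920e-01  3.000e-03 -3.682e+00]
```

View pics/t14.png

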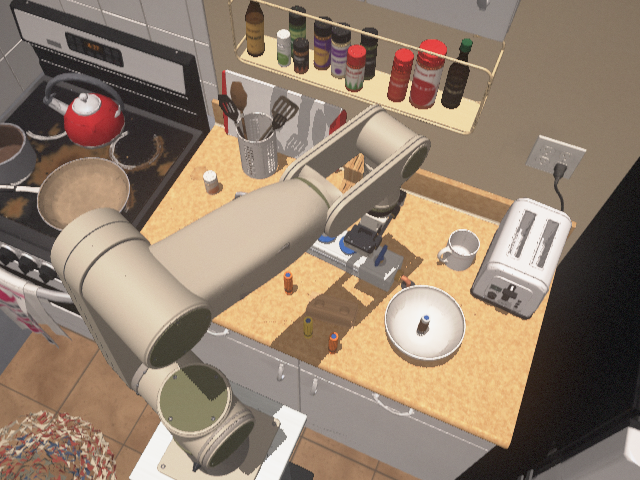

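View pics/s14.png

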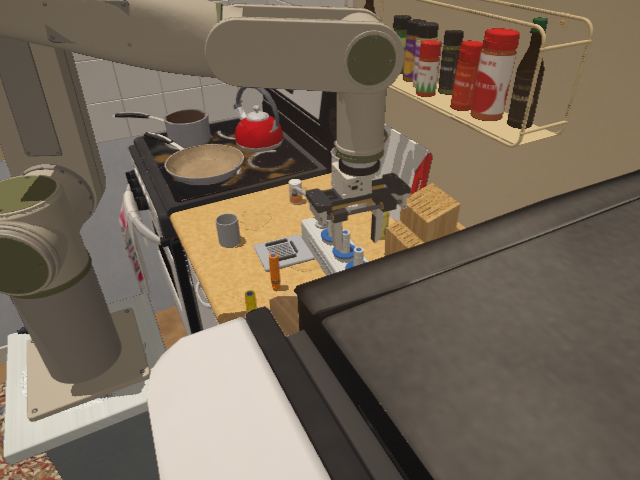

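```bash
python3 -c "
from h import *
S=grab('side')
t=cv2.cvtColor(S['pixels'],cv2.COLOR_RGB2BGR)
cv2.imwrite('pics/s15.png',cv2.resize(t[195:265,190:275],None,fx=8,fy=8,interpolation=cv2.INTER_CUBIC))
h=cv2.cvtColor(S['pixels'],cv2.COLOR_RGB2HSV);m=cv2.inRange(h,np.array((0,0,0)),np.array((180,60,170)))
k=np.zeros_like(m);k[200:260,205:250]=1;m*=k
n,L,st_,C=cv2.connectedComponentsWithStats(m);i=1+np.argmax(st_[1:,4]);print(st_[i],C[i])
for z in (37.5,): print(ray(S,*C[i],z))
c=max(cv2.findContours(m,0,2)[0],key=cv2.contourArea);hl=cv2.convexHull(c)[:,0]
# left/right silhouette columns at several rows
for r in range(215,250,4):
  xs=np.where(m[r])[0];print(r,xs.min(),xs.max())
"
```

```text
[216 214  24  34 653] [227.65849923 229.89127106]
[393.93002002 261.78286925  37.5       ]
215 220 235
219 216 237
223 216 237
227 217 237
231 218 238
235 218 238
239 219 239
243 220 238
247 227 227
```

View pics/s15.png

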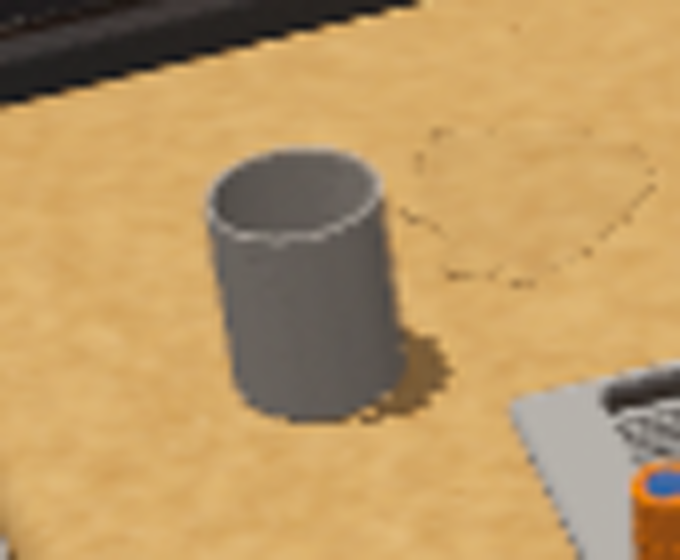

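```bash
python3 -c "
from h import *
S=grab('side')
p=ray(S,226.9,219.4,75);print(p, p+[.6,1.9,0])
plan(p[0]+.6,p[1]+1.9,180,1.475)"
```

```text
[394.65766664 255.43845314  75.        ] [395.25766664 257.33845314  75.        ]
pos [ 550.2 -145.8  199.7] al -0.097 t 44.83 w 81.7 F [-0.4 -0.1  0.4] tilt [ 1.3e-03  1.0e-04 -1.0e+00]
yaw -1.572 slide cm [-19.28   1.97  38.65] n 12 per row [-1.606  0.164  3.221]
```

{"api": "carry_out", "payload": {"claw": [100, 100, 100, 100, 100], "slide": [[0, 0, 0], [0, 0, 0], [0, 0, 0], [0, 0, 0], [0, 0, 0]], "yaw": [-0.12, -0.12, -0.12, -0.12, -0.12]}}

```text
time_s: 45.25
eef_pos: [550.4, -144.6, 199.1]
tool_rot: [-1.408, 0.825, -0.825]
contact_force: [0.6, 0.5, 0.6]
gripper_width: 92.9
```

{"api": "carry_out", "payload": {"claw": [100, 100, 100, 100, 100], "slide": [[0, 0, 0], [0, 0, 0], [0, 0, 0], [0, 0, 0], [0, 0, 0]], "yaw": [-0.12, -0.12, -0.12, -0.12, -0.12]}}

```text
time_s: 45.67
eef_pos: [550.4, -144.5, 199.1]
tool_rot: [-1.54, 0.36, -0.36]
contact_force: [1.0, -0.5, -0.1]
gripper_width: 92.9
```

{"api": "carry_out", "payload": {"claw": [100, 100, 100, 100, 100], "slide": [[0, 0, 0], [0, 0, 0], [0, 0, 0], [0, 0, 0], [-1.6, 0, 3.2]], "yaw": [-0.12, -0.12, -0.12, -0.012, 0]}}

```text
time_s: 46.08
eef_pos: [538.1, -115.2, 198.7]
tool_rot: [-1.571, 0.078, -0.079]
contact_force: [1.7, 0.2, -0.1]
gripper_width: 92.9
```

{"api": "carry_out", "payload": {"claw": [100, 100, 100, 100, 100], "slide": [[-1.6, 0, 3.2], [-1.6, 0, 3.2], [-1.6, 0, 3.2], [-1.6, 0, 3.2], [-1.6, 0, 3.2]], "yaw": [0, 0, 0, 0, 0]}}

```text
time_s: 46.5
eef_pos: [471.7, 56.4, 199.1]
tool_rot: [-1.569, 0.077, -0.078]
contact_force: [0.8, 0.3, 0.8]
gripper_width: 93.0
```

{"api": "carry_out", "payload": {"claw": [100, 100, 100, 100, 100], "slide": [[-1.6, 0, 3.2], [-1.6, 0, 3.2], [-1.6, 0, 3.2], [-1.6, 0, 3.2], [-1.6, 0, 3.2]], "yaw": [0, 0, 0, 0, 0]}}

```text
time_s: 46.92
eef_pos: [406.9, 223.4, 199.3]
tool_rot: [-1.569, 0.077, -0.078]
contact_force: [1.1, 0.5, -0.4]
gripper_width: 92.8
```

```bash
python3 -c "
from h import *
plan(395,258.5,150,1.475)
T=grab('top','pics/t16.png');S=grab('side')
t=cv2.cvtColor(S['pixels'],cv2.COLOR_RGB2BGR)
cv2.imwrite('pics/s16.png',cv2.resize(t[130:280,160:320],None,fx=4,fy=4,interpolation=cv2.INTER_CUBIC))"
```

```text
pos [406.9 223.4 199.3] al 1.472 t 46.92 w 92.8 F [ 1.1  0.5 -0.4] tilt [ 8.e-04  6.e-04 -1.e+00]
yaw -0.003 slide cm [-1.52  4.93  3.38] n 2 per row [-0.76   2.466  1.688]
```

View pics/t16.png

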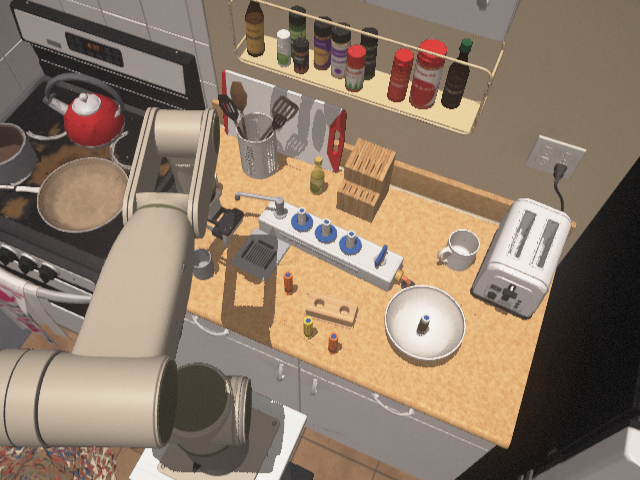

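View pics/s16.png

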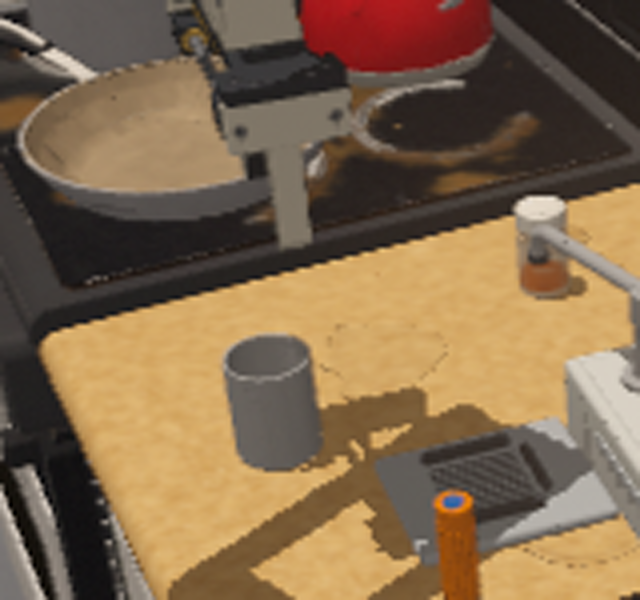

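```bash
python3 -c "
import cv2
t=cv2.imread('pics/t16.png')
cv2.imwrite('pics/t16c.png',cv2.resize(t[225:300,170:300],None,fx=6,fy=6,interpolation=cv2.INTER_CUBIC))"
```

```text
(no output)
```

View pics/t16c.png

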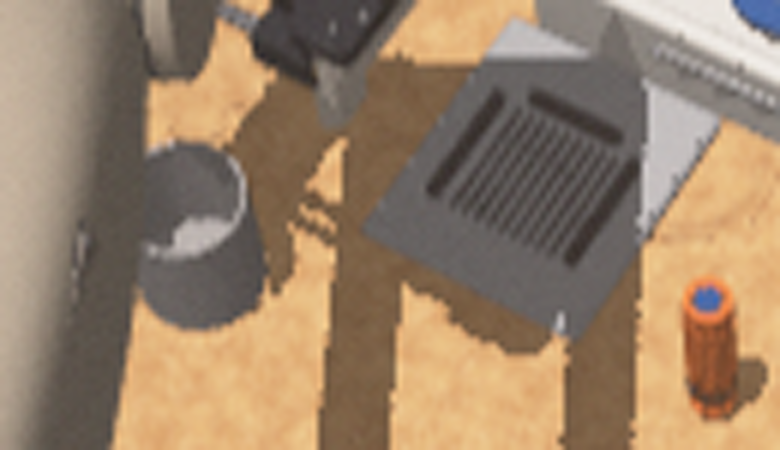

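```bash
python3 -c "
from h import *
T=grab('top')
p=ray(T,200.8,258,75);print(p)
for c in ((395,258.5),(398,257),(395,262)):
  a=[proj(T,(c[0]-3+30*np.cos(t),c[1]+1+30*np.sin(t),75)) for t in np.linspace(0,6.28,60)];a=np.array(a);print(c,((a.min(0)-[170,225])*6).round(),((a.max(0)-[170,225])*6).round())
"
```

```text
[392.56118864 261.33473499  75.        ]
(395, 258.5) [120. 142.] [256. 260.]
(398, 257) [126. 138.] [262. 256.]
(395, 262) [113. 139.] [249. 257.]
```

```bash
python3 -c "
from h import *
plan(394.7,261.5,120,1.475)"
```

```text
pos [406.8 223.8 199.1] al 1.478 t 47.07 w 93.1 F [ 0.3 -0.2 -0.5] tilt [ 3.e-04  6.e-04 -1.e+00]
yaw 0.003 slide cm [-1.57  7.91  3.63] n 3 per row [-0.522  2.638  1.212]
```

{"api": "carry_out", "payload": {"claw": [100, 100, 100, 100, 100], "slide": [[-0.78, 0, 1.82], [-0.78, 0, 1.82], [0, 2.6, 0], [0, 2.6, 0], [0, 2.6, 0]], "yaw": [0, 0, 0, 0, 0]}}

```text
time_s: 47.48
eef_pos: [396.8, 258.7, 120.6]
tool_rot: [-1.569, 0.075, -0.078]
contact_force: [0.8, -0.1, -0.6]
gripper_width: 92.5
```

{"api": "carry_out", "payload": {"claw": [100, 100, 100, 100, 100], "slide": [[0, 0, 0], [0, 0, 0], [0, 0, 0], [0, 0, 0], [0, 0, 0]], "yaw": [0, 0, 0, 0, 0]}}

```text
time_s: 47.9
eef_pos: [397.4, 259.1, 122.9]
tool_rot: [-1.568, 0.074, -0.078]
contact_force: [-0.1, -0.4, 0.1]
gripper_width: 92.9
```

```bash
python3 -c "
from h import *
plan(394.7,261.5,40,1.475)
T=grab('top');S=grab('side')
for n,I,(a,b) in (('t',T,(210,260)),('s',S,(230,220))):
  t=cv2.cvtColor(I['pixels'],cv2.COLOR_RGB2BGR);cv2.imwrite('pics/a17%s.png'%n,cv2.resize(t[b-70:b+50,a-60:a+60],None,fx=5,fy=5,interpolation=cv2.INTER_CUBIC))"
```

```text
pos [397.4 259.1 122.9] al 1.474 t 47.90 w 92.9 F [-0.1 -0.4  0.1] tilt [ 0.0029  0.0014 -1.    ]
yaw -0.001 slide cm [-0.29  8.29  0.21] n 3 per row [-0.098  2.763  0.071]
```

View pics/a17t.png

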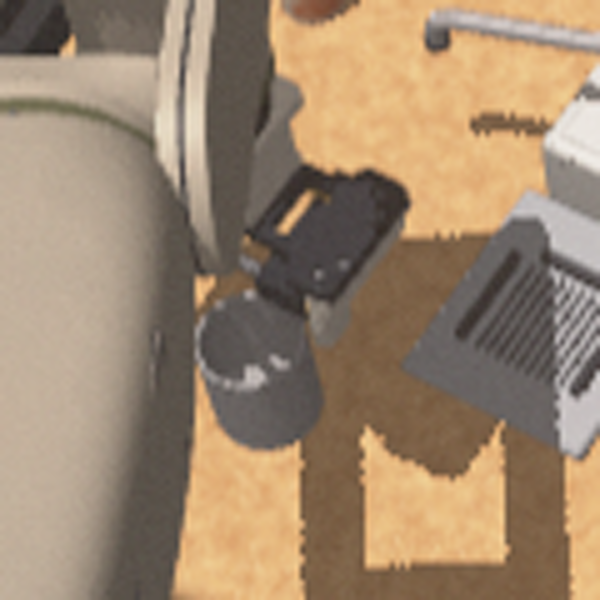

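View pics/a17s.png

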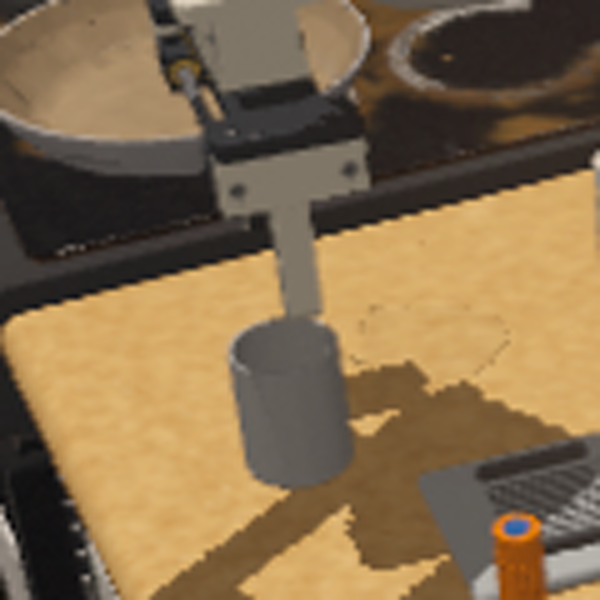

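{"api": "carry_out", "payload": {"claw": [100, 100, 100, 100, 100], "slide": [[-0.25, 0, 0.2], [0, 0, 0], [0, 0, 0], [0, 1.5, 0], [0, 1.5, 0]], "yaw": [0, 0, 0, 0, 0]}}

```text
time_s: 48.42
eef_pos: [394.7, 261.5, 91.6]
tool_rot: [-1.568, 0.073, -0.077]
contact_force: [-0.5, 0.1, 0.7]
gripper_width: 92.7
```

{"api": "carry_out", "payload": {"claw": [100, 100, 100, 100, 100], "slide": [[0, 1.5, 0], [0, 1.5, 0], [0, 1.5, 0], [0, 0.7, 0], [0, 0, 0]], "yaw": [0, 0, 0, 0, 0]}}

```text
time_s: 48.83
eef_pos: [392.3, 260.2, 37.0]
tool_rot: [-1.571, 0.078, -0.073]
contact_force: [0.8, -1.5, -0.3]
gripper_width: 92.8
```

{"api": "carry_out", "payload": {"claw": [50, 50, 50, 50, 50], "slide": [[0, 0, 0], [0, 0, 0], [0, 0, 0], [0, 0, 0], [0, 0, 0]], "yaw": [0, 0, 0, 0, 0]}}

```text
time_s: 49.25
eef_pos: [394.3, 261.2, 39.6]
tool_rot: [-1.569, 0.074, -0.076]
contact_force: [0.3, 0.1, 0.6]
gripper_width: 64.5
```

{"api": "carry_out", "payload": {"claw": [50, 50, 50, 50, 50], "slide": [[0, 0, 0], [0, 0, 0], [0, 0, 0], [0, 0, 0], [0, 0, 0]], "yaw": [0, 0, 0, 0, 0]}}

```text
time_s: 49.67
eef_pos: [394.2, 261.2, 39.4]
tool_rot: [-1.569, 0.075, -0.076]
contact_force: [-0.2, -0.2, 5.8]
gripper_width: 58.4
```

```bash
python3 -c "
from h import *
plan(394.7,261.5,40,1.475)"
```

```text
pos [394.2 261.2  39.4] al 1.475 t 49.67 w 58.4 F [-0.2 -0.2  5.8] tilt [ 8.e-04  5.e-04 -1.e+00]
yaw -0.000 slide cm [ 0.05 -0.06  0.04] n 1 per row [ 0.049 -0.059  0.037]
```

{"api": "carry_out", "payload": {"claw": [30, 30, 30, 30, 30], "slide": [[0, 0, 0], [0, 0, 0], [0, 0, 0], [0, -0.5, 0], [0, -1, 0]], "yaw": [0, 0, 0, 0, 0]}}

```text
time_s: 50.08
eef_pos: [392.4, 260.1, 52.8]
tool_rot: [-1.571, 0.077, -0.073]
contact_force: [-0.6, -0.4, -1.9]
gripper_width: 58.3
```

{"api": "carry_out", "payload": {"claw": [30, 30, 30, 30, 30], "slide": [[0, -1, 0], [0, -1, 0], [0, -1, 0], [0, -1, 0], [0, 0, 0]], "yaw": [0, 0, 0, 0, 0]}}

```text
time_s: 50.5
eef_pos: [395.4, 261.7, 96.9]
tool_rot: [-1.567, 0.072, -0.078]
contact_force: [-0.2, -0.0, -0.4]
gripper_width: 58.2
```

{"api": "carry_out", "payload": {"claw": [30, 30, 30, 30, 30], "slide": [[0, 0, 0], [0, 0, 0], [0, 0, 0], [0, 0, 0], [0, 0, 0]], "yaw": [0, 0, 0, 0, 0]}}

```text
time_s: 50.92
eef_pos: [393.4, 260.7, 93.2]
tool_rot: [-1.57, 0.076, -0.074]
contact_force: [-0.4, 0.1, -1.1]
gripper_width: 58.7
```

```bash
python3 -c "
from h import *
p=unit((603.3,-10.9),-0.096,-120,145);print(p)
plan(*p,96,1.475)
T=grab('top');S=grab('side')
for n,I,(a,b) in (('t',T,(210,260)),('s',S,(230,220))):
  t=cv2.cvtColor(I['pixels'],cv2.COLOR_RGB2BGR);cv2.imwrite('pics/a18%s.png'%n,cv2.resize(t[b-70:b+50,a-60:a+60],None,fx=5,fy=5,interpolation=cv2.INTER_CUBIC))"
```

```text
[497.75116419 144.93466642]
pos [393.4 260.7  93.2] al 1.475 t 50.92 w 58.7 F [-0.4  0.1 -1.1] tilt [-1.e-03 -5.e-04 -1.e+00]
yaw 0.000 slide cm [ 11.5   -0.28 -10.52] n 4 per row [ 2.874 -0.069 -2.631]
```

View pics/a18t.png

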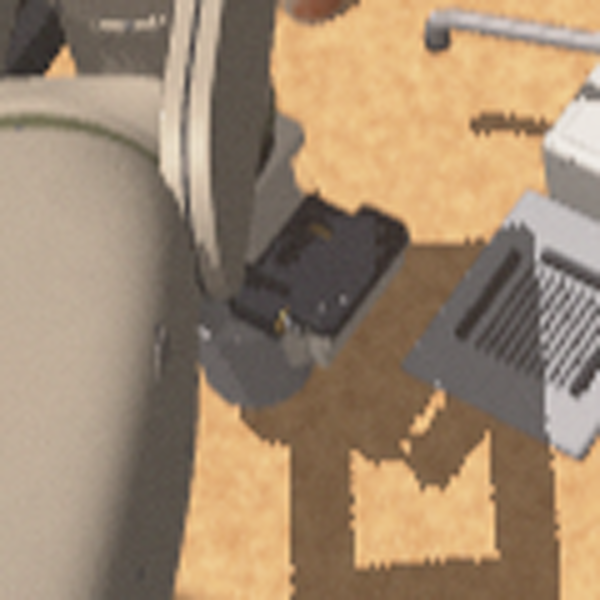

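View pics/a18s.png

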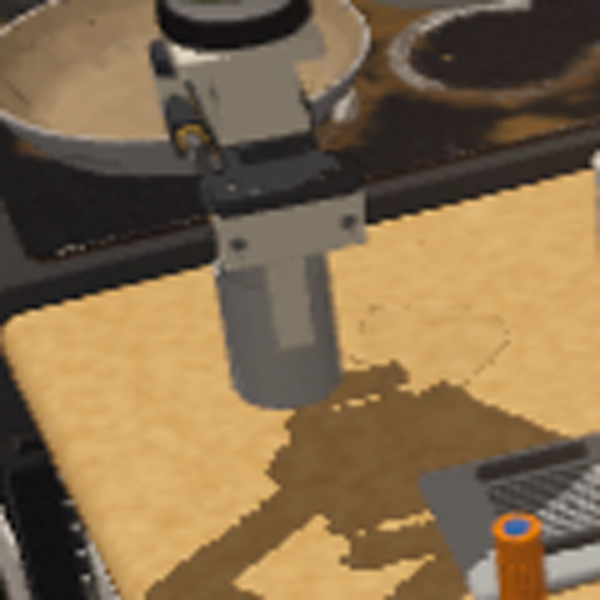

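Run:
```python
from h import *
T=grab('top');S=grab('side')
for n,I,roi in(("top0",T,(225,225,295,285)),("side0",S,(250,230,320,275))):
    p=cv2.imread(f"pics/{n}.png");h=cv2.cvtColor(p,cv2.COLOR_BGR2HSV)
    x0,y0,x1,y1=roi
    m=cv2.inRange(h,np.array((0,0,0)),np.array((180,255,75)));k=np.zeros_like(m);k[y0:y1,x0:x1]=1;m*=k
    nn,L,s,C=cv2.connectedComponentsWithStats(m)
    for i in range(1,nn):
        if s[i,4]>=8: print(n,C[i].round(1),s[i].tolist(),ray(I,*C[i],14.5).round(1)[:2])
    c=p[y0:y1,x0:x1].copy()
    for e in [unit((603.3,-10.9),-0.096,-120+a,145+b) for a,b in((0,0),(0,37.5),(0,-37.5),(37.5,0))]:
        print("pred",proj(I,(*e,14.5)).round(1))
    cv2.imwrite(f"pics/tray_{n}.png",cv2.resize(c,None,fx=10,fy=10,interpolation=cv2.INTER_CUBIC))
```

```text
pred [259.3 253.4]
pred [247.9 247.6]
pred [270.8 259.2]
pred [266.3 243.3]
side0 [275.9 242.6] [266, 240, 21, 6, 45] [498.  174.9]
side0 [294.5 249.5] [293, 247, 4, 6, 8] [529.3 122.4]
side0 [286.9 257.3] [279, 255, 17, 6, 38] [497.8 100.9]
pred [280.2 248.4]
pred [276.  240.8]
pred [284.6 256.3]
pred [293.5 245.2]
```

View pics/tray_top0.png

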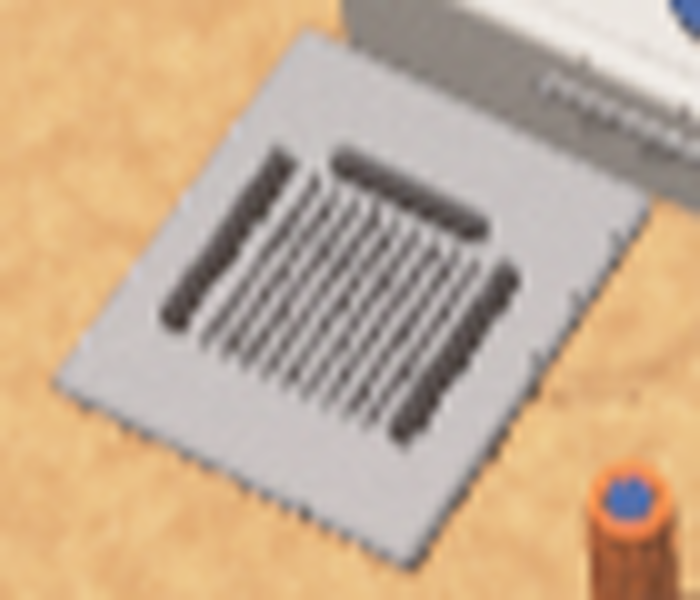

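View pics/tray_side0.png

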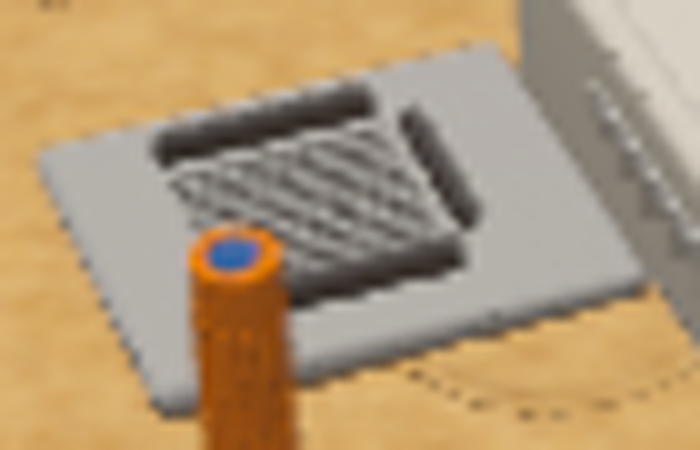

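{"api": "carry_out", "payload": {"claw": [30, 30, 30, 30, 30], "slide": [[2.87, 0, -2.63], [2.87, 0, -2.63], [2.87, 0, -2.63], [2.87, 0, -2.63], [0, 0, 0]], "yaw": [0, 0, 0, 0, 0]}}

```text
time_s: 51.53
eef_pos: [502.1, 140.4, 94.4]
tool_rot: [-1.571, 0.076, -0.081]
contact_force: [1.2, 0.2, -1.4]
gripper_width: 58.4
```

{"api": "carry_out", "payload": {"claw": [30, 30, 30, 30, 30], "slide": [[0, 0, 0], [0, 0, 0], [0, 0, 0], [0, 0, 0], [0, 0, 0]], "yaw": [0, 0, 0, 0, 0]}}

```text
time_s: 51.95
eef_pos: [497.4, 146.1, 93.8]
tool_rot: [-1.569, 0.074, -0.074]
contact_force: [1.0, 0.3, -0.7]
gripper_width: 58.2
```

{"api": "carry_out", "payload": {"claw": [30, 30, 30, 30, 30], "slide": [[0, 0, 0], [0, 0, 0], [0, 0, 0], [0, 0, 0], [0, 0, 0]], "yaw": [0, 0, 0, 0, 0]}}

```text
time_s: 52.37
eef_pos: [497.9, 145.2, 93.8]
tool_rot: [-1.57, 0.075, -0.075]
contact_force: [0.7, 0.6, -0.8]
gripper_width: 58.3
```

```bash
python3 -c "
from h import *
plan(497.7,144.7,50,1.475)
T=grab('top');S=grab('side')
for n,I,(a,b) in (('t',T,(260,260)),('s',S,(280,230))):
  t=cv2.cvtColor(I['pixels'],cv2.COLOR_RGB2BGR);cv2.imwrite('pics/a19%s.png'%n,cv2.resize(t[b-70:b+50,a-60:a+60],None,fx=5,fy=5,interpolation=cv2.INTER_CUBIC))"
```

```text
pos [497.9 145.2  93.8] al 1.475 t 52.37 w 58.3 F [ 0.7  0.6 -0.8] tilt [ 0. -0. -1.]
yaw 0.000 slide cm [-0.02  4.38 -0.06] n 2 per row [-0.009  2.192 -0.028]
```

View pics/a19t.png

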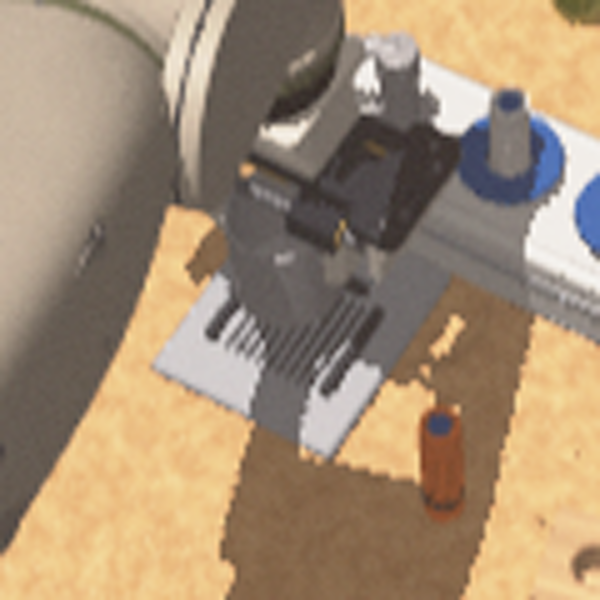

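View pics/a19s.png

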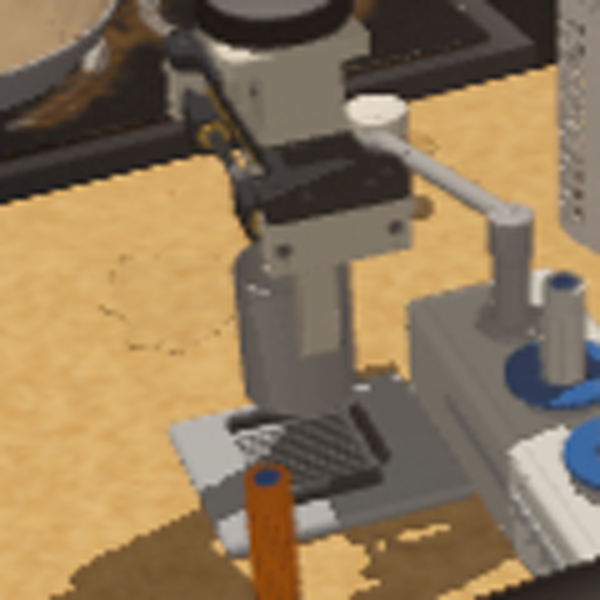

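{"api": "carry_out", "payload": {"claw": [30, 30, 30, 30, 30], "slide": [[0, 0.7, -0.05], [0, 0.7, 0], [0, 0.6, 0], [0, 0.5, 0], [0, 0, 0]], "yaw": [0, 0, 0, 0, 0]}}

```text
time_s: 52.88
eef_pos: [496.6, 144.4, 66.9]
tool_rot: [-1.57, 0.078, -0.073]
contact_force: [1.1, 0.0, -2.1]
gripper_width: 58.6
```

{"api": "carry_out", "payload": {"claw": [30, 30, 30, 30, 30], "slide": [[0, 0.5, 0], [0, 0.5, 0], [0, 0.4, 0], [0, 0, 0], [0, 0, 0]], "yaw": [0, 0, 0, 0, 0]}}

```text
time_s: 53.3
eef_pos: [497.7, 144.7, 54.5]
tool_rot: [-1.57, 0.076, -0.075]
contact_force: [-0.3, 0.4, -0.2]
gripper_width: 58.5
```

{"api": "carry_out", "payload": {"claw": [30, 30, 30, 30, 30], "slide": [[0, 0.2, 0], [0, 0, 0], [0, 0.2, 0], [0, 0, 0], [0, 0, 0]], "yaw": [0, 0, 0, 0, 0]}}

```text
time_s: 53.72
eef_pos: [497.9, 144.7, 50.8]
tool_rot: [-1.57, 0.075, -0.075]
contact_force: [0.0, 0.4, -0.4]
gripper_width: 58.4
```

```bash
python3 -c "
from h import *
plan(497.7,144.7,50,1.475)
T=grab('top');S=grab('side')
for n,I,(a,b) in (('t',T,(260,260)),('s',S,(280,230))):
  t=cv2.cvtColor(I['pixels'],cv2.COLOR_RGB2BGR);cv2.imwrite('pics/a20%s.png'%n,cv2.resize(t[b-70:b+50,a-60:a+60],None,fx=5,fy=5,interpolation=cv2.INTER_CUBIC))"
```

```text
pos [497.9 144.7  50.8] al 1.475 t 53.72 w 58.4 F [ 0.   0.4 -0.4] tilt [-1.e-04 -0.e+00 -1.e+00]
yaw -0.000 slide cm [-0.02  0.08 -0.  ] n 1 per row [-0.017  0.077 -0.002]
```

View pics/a20t.png

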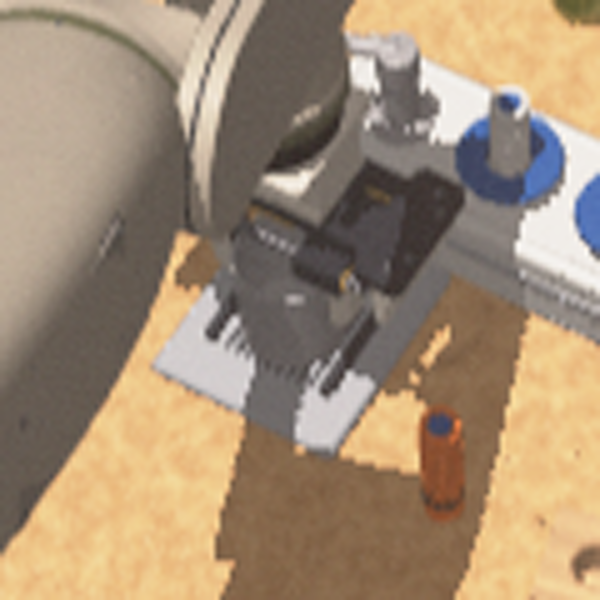

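View pics/a20s.png

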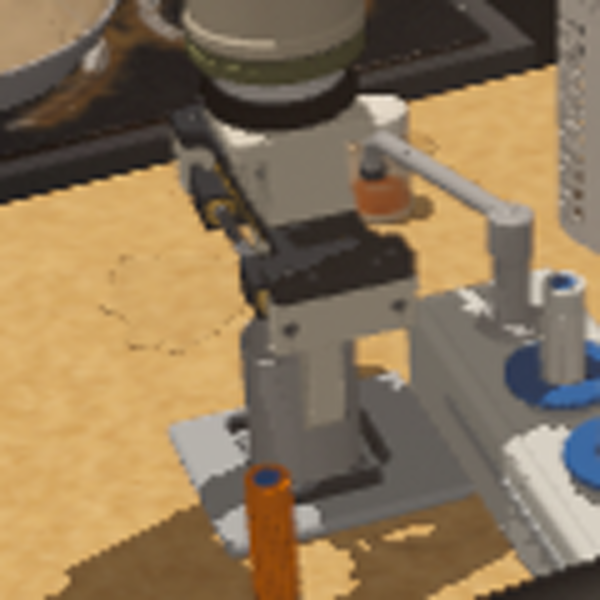

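{"api": "carry_out", "payload": {"claw": [30, 30, 30, 30, 30], "slide": [[0, 0.15, 0], [0, 0, 0], [0, 0, 0], [0, 0, 0], [0, 0, 0]], "yaw": [0, 0, 0, 0, 0]}}

```text
time_s: 54.23
eef_pos: [498.0, 144.7, 49.4]
tool_rot: [-1.569, 0.075, -0.075]
contact_force: [0.3, 0.0, -0.2]
gripper_width: 58.1
```

{"api": "carry_out", "payload": {"claw": [90, 90, 90, 90, 90], "slide": [[0, 0, 0], [0, 0, 0], [0, 0, 0], [0, 0, 0], [0, 0, 0]], "yaw": [0, 0, 0, 0, 0]}}

```text
time_s: 54.65
eef_pos: [497.9, 144.7, 49.4]
tool_rot: [-1.569, 0.075, -0.075]
contact_force: [-0.3, -0.1, 0.5]
gripper_width: 82.6
```

{"api": "carry_out", "payload": {"claw": [90, 90, 90, 90, 90], "slide": [[0, -1, 0], [0, -2, 0], [0, -3, 0], [0, -3, 0], [0, -3, 0]], "yaw": [0, 0, 0, 0, 0]}}

```text
time_s: 55.07
eef_pos: [497.6, 144.7, 171.3]
tool_rot: [-1.57, 0.075, -0.075]
contact_force: [1.4, -0.3, 0.8]
gripper_width: 83.3
```

```bash
python3 -c "
from h import *
plan(497.7,144.7,50,1.475)
T=grab('top');S=grab('side')
for n,I,(a,b) in (('t',T,(260,260)),('s',S,(280,230))):
  t=cv2.cvtColor(I['pixels'],cv2.COLOR_RGB2BGR);cv2.imwrite('pics/a21%s.png'%n,cv2.resize(t[b-70:b+50,a-60:a+60],None,fx=5,fy=5,interpolation=cv2.INTER_CUBIC))"
```

```text
pos [497.6 144.7 171.3] al 1.475 t 55.07 w 83.3 F [ 1.4 -0.3  0.8] tilt [-1.e-04 -0.e+00 -1.e+00]
yaw 0.000 slide cm [1.000e-02 1.213e+01 0.000e+00] n 4 per row [3.000e-03 3.032e+00 1.000e-03]
```

View pics/a21t.png

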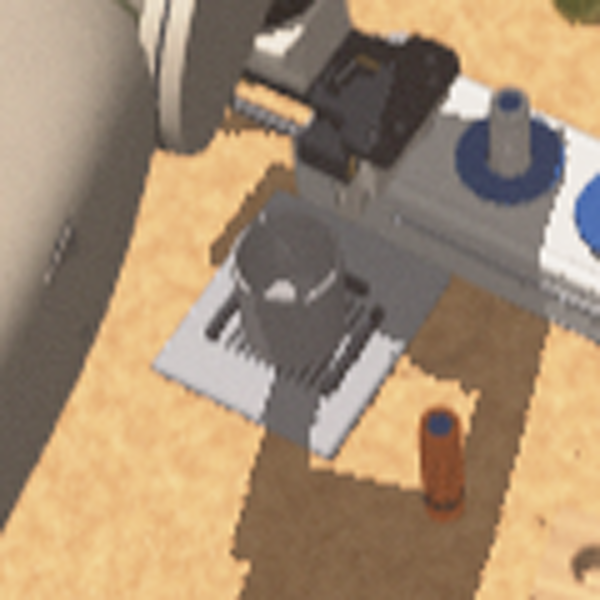

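View pics/a21s.png

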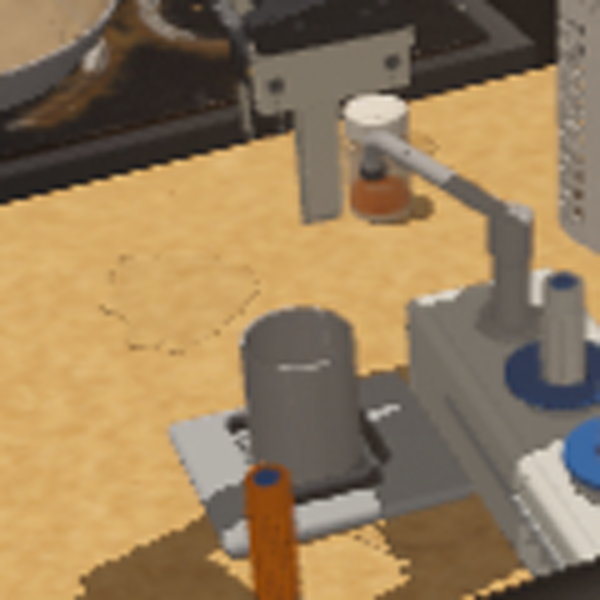

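```bash
python3 -c "
from h import *
plan(600.5,201.4,185,0.241)
T=grab('top')
P=lambda u,v,z:(ray(T,u,v,z)[:2]+[3,-1]).round(1)
pv=unit((603.3,-10.9),-0.096,0,145);print(pv)
# arm points from tc1 crop (x4, origin 220,160): (90,138),(160,146),(235,158)
for c in ((90,137),(150,145),(210,154),(235,158)): 
  p=P(220+c[0]/4,160+c[1]/4,128);d=p-pv;print(p,np.arctan2(d[1],d[0]),np.hypot(*d))
"
```

```text
pos [501.6 145.4 176.6] al 1.475 t 55.17 w 83.8 F [ 1.3  0.8 -0.9] tilt [ 0.0104  0.0019 -0.9999]
yaw 1.234 slide cm [-3.08 -0.84 10.95] n 3 per row [-1.026 -0.28   3.648]
[617.19862873 133.43235299]
[593.7 232.7] 1.8032375630557116 102.01103516409374
[604.5 192.4] 1.7829061227755885 60.31947086647337
[614.5 151.9] 1.715896728696582 18.66377730087895
[618.4 135. ] 0.916911070461363 1.9750468546391386
```

{"api": "carry_out", "payload": {"claw": [60, 60, 60, 60, 60], "slide": [[0, -1.5, 0], [0, -1.5, 0], [0, 0, 0], [0, 0, 0], [0, 0, 0]], "yaw": [0.12, 0.12, 0.12, 0.12, 0.12]}}

```text
time_s: 55.63
eef_pos: [497.3, 144.6, 198.5]
tool_rot: [-1.501, 0.55, -0.548]
contact_force: [0.3, 0.3, -0.8]
gripper_width: 57.0
```

{"api": "carry_out", "payload": {"claw": [60, 60, 60, 60, 60], "slide": [[0, 0, 0], [0, 0, 0], [0, 0, 0], [0, 0, 0], [0, 0, 0]], "yaw": [0.12, 0.12, 0.12, 0.12, 0.12]}}

```text
time_s: 56.05
eef_pos: [497.1, 144.5, 198.0]
tool_rot: [-1.326, 1.01, -1.008]
contact_force: [0.1, 0.5, 0.2]
gripper_width: 55.9
```

```bash
python3 -c "
from h import *
plan(601.2,201.6,180,0.23)"
```

```text
pos [497.1 144.5 198. ] al 0.269 t 56.05 w 55.9 F [0.1 0.5 0.2] tilt [-2.3e-03 -5.0e-04 -1.0e+00]
yaw 0.039 slide cm [-3.18  1.8  11.44] n 4 per row [-0.795  0.45   2.86 ]
```

{"api": "carry_out", "payload": {"claw": [60, 60, 60, 60, 60], "slide": [[0, 0, 0], [-0.8, 0, 2.86], [-0.8, 0, 2.86], [-0.8, 0, 2.86], [-0.8, 0, 2.86]], "yaw": [0.039, 0, 0, 0, 0]}}

```text
time_s: 56.47
eef_pos: [601.9, 203.0, 197.8]
tool_rot: [-1.313, 1.035, -1.033]
contact_force: [0.9, 1.0, 0.3]
gripper_width: 55.9
```

{"api": "carry_out", "payload": {"claw": [60, 60, 60, 60, 60], "slide": [[0, 1.5, 0], [0, 1, 0], [0, 0, 0], [0, 0, 0], [0, 0, 0]], "yaw": [0, 0, 0, 0, 0]}}

```text
time_s: 56.88
eef_pos: [601.0, 202.2, 174.6]
tool_rot: [-1.312, 1.034, -1.034]
contact_force: [-0.3, -0.2, 1.1]
gripper_width: 55.2
```

```bash
python3 -c "
from h import *
plan(601.2,201.6,113,0.23)
T=grab('top');S=grab('side')
for n,I,(a,b) in (('t',T,(260,230)),('s',S,(300,210))):
  t=cv2.cvtColor(I['pixels'],cv2.COLOR_RGB2BGR);cv2.imwrite('pics/a22%s.png'%n,cv2.resize(t[b-70:b+50,a-60:a+60],None,fx=5,fy=5,interpolation=cv2.INTER_CUBIC))"
```

```text
pos [601.  202.2 174.6] al 0.236 t 56.88 w 55.2 F [-0.3 -0.2  1.1] tilt [-4.e-04 -2.e-04 -1.e+00]
yaw 0.006 slide cm [0.06 6.16 0.  ] n 2 per row [2.900e-02 3.079e+00 1.000e-03]
```

View pics/a22t.png

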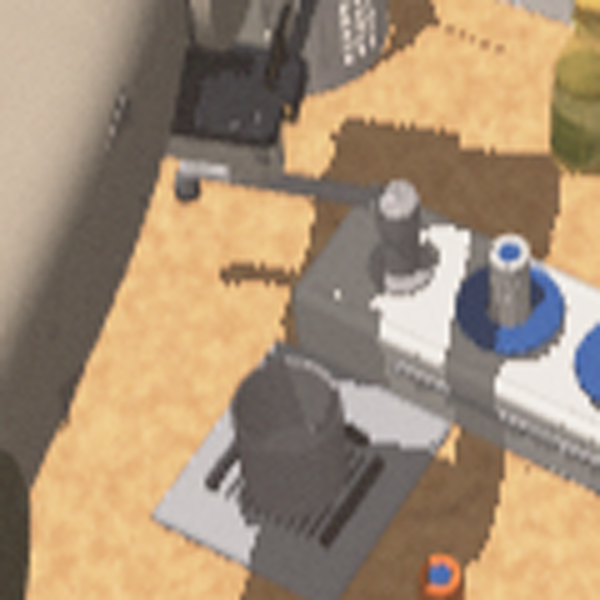

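View pics/a22s.png

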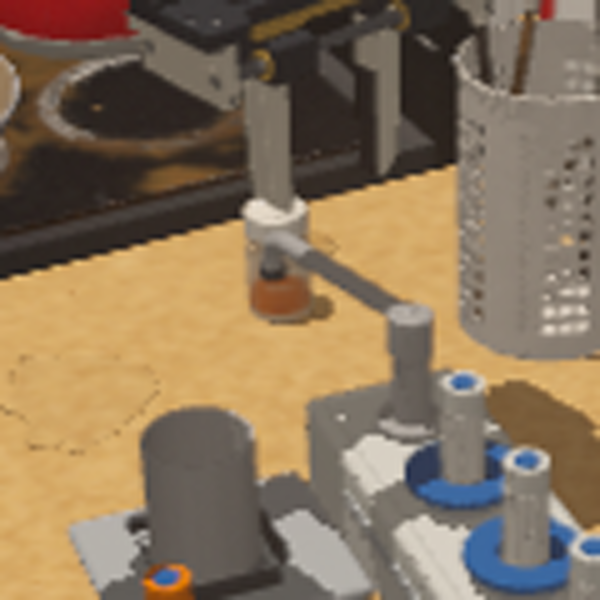

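```bash
python3 -c "
from h import *
T=grab('top')
for p in ((259,178,0),(238,165,0),(278,165,0),(258,118,150)): print(p,ray(T,*p)[:2].round())
print(ray(T,210,188,0)[:2],'jar')"
```

```text
(259, 178, 0) [740. 268.]
(238, 165, 0) [758. 349.]
(278, 165, 0) [809. 236.]
(258, 118, 150) [838. 308.]
[646.61876465 385.30181365] jar
```

{"api": "carry_out", "payload": {"claw": [60, 60, 60, 60, 60], "slide": [[0.06, 1.5, 0], [0, 1.5, 0], [0, 1.5, 0], [0, 1.2, 0], [0, 0.4, 0]], "yaw": [0, 0, 0, 0, 0]}}

```text
time_s: 57.45
eef_pos: [600.7, 201.6, 111.5]
tool_rot: [-1.313, 1.035, -1.033]
contact_force: [-0.7, 1.3, -0.9]
gripper_width: 55.9
```

{"api": "carry_out", "payload": {"claw": [10, 10, 10, 10, 10], "slide": [[0, 0, 0], [0, 0, 0], [0, 0, 0], [0, 0, 0], [0, 0, 0]], "yaw": [0, 0, 0, 0, 0]}}

```text
time_s: 57.87
eef_pos: [602.5, 202.1, 114.4]
tool_rot: [-1.31, 1.033, -1.034]
contact_force: [0.0, 1.2, -0.6]
gripper_width: 26.7
```

{"api": "carry_out", "payload": {"claw": [10, 10, 10, 10, 10], "slide": [[0, 0, 0], [0, 0, 0], [0, 0, 0], [0, 0, 0], [0, 0, 0]], "yaw": [0, 0, 0, 0, 0]}}

```text
time_s: 58.28
eef_pos: [601.8, 202.0, 113.6]
tool_rot: [-1.312, 1.034, -1.034]
contact_force: [-2.1, -0.8, 2.3]
gripper_width: 11.5
```

```bash
python3 -c "
from h import *
plan(601.2,201.6,113,0.23)"
```

```text
pos [601.8 202.  113.6] al 0.236 t 58.28 w 11.5 F [-2.1 -0.8  2.3] tilt [-1.e-04  1.e-04 -1.e+00]
yaw 0.006 slide cm [ 0.03  0.06 -0.07] n 1 per row [ 0.028  0.06  -0.066]
```

{"api": "carry_out", "payload": {"claw": [10, 10, 10, 10, 10], "slide": [[0.035, 0, -0.7], [0.035, 0, -0.7], [0.035, 0, -0.7], [0, 0, 0], [0, 0, 0]], "yaw": [-0.1, -0.1, -0.1, 0, 0]}}

```text
time_s: 58.7
eef_pos: [581.6, 194.7, 113.6]
tool_rot: [-1.416, 0.806, -0.804]
contact_force: [-5.3, 3.4, 3.2]
gripper_width: 11.0
```

```bash
cat > arc.py <<'E'
from h import *
o,M,a=st();d=o["eef_pos"][:2]-np.array([617.2,133.4]);print("al",round(a,3),"th",round(np.arctan2(d[1],d[0]),3),"r",np.hypot(*d).round(1),"z",o["eef_pos"][2].round(1),"F",o["contact_force"].round(1),"T",o["torque"].round(2),"w",round(float(o["gripper_width"]),1))
E
python3 arc.py
```

```text
al 0.537 th 2.097 r 70.9 z 113.6 F [-5.3  3.4  3.2] T [ 0.38  0.83 -0.14] w 11.0
```

{"api": "carry_out", "payload": {"claw": [10, 10, 10, 10, 10], "slide": [[0.045, 0, -0.7], [0.045, 0, -0.7], [0.035, 0, -0.7], [0.035, 0, -0.7], [0, 0, 0]], "yaw": [-0.1, -0.1, -0.1, -0.1, 0]}}

```text
time_s: 59.12
eef_pos: [559.7, 176.1, 113.5]
tool_rot: [-1.514, 0.494, -0.489]
contact_force: [-9.8, 5.5, 7.2]
gripper_width: 11.0
```

```bash
python3 arc.py
```

```text
al 0.943 th 2.502 r 71.6 z 113.5 F [-9.8  5.5  7.2] T [ 0.86  1.68 -0.05] w 11.0
```

{"api": "carry_out", "payload": {"claw": [10, 10, 10, 10, 10], "slide": [[0.035, 0, -0.7], [0.035, 0, -0.7], [0.035, 0, -0.7], [0.035, 0, -0.7], [0, 0, 0]], "yaw": [-0.1, -0.1, -0.1, -0.1, 0]}}

```text
time_s: 59.53
eef_pos: [547.2, 150.3, 113.4]
tool_rot: [-1.563, 0.183, -0.174]
contact_force: [-16.3, 3.4, 11.3]
gripper_width: 11.2
```

```bash
python3 arc.py
```

```text
al 1.343 th 2.905 r 72.0 z 113.4 F [-16.3   3.4  11.3] T [0.62 2.71 0.05] w 11.2
```

{"api": "carry_out", "payload": {"claw": [10, 10, 10, 10, 10], "slide": [[-0.15, 0, -0.5], [0, 0, -0.5], [0, 0, 0], [0, 0, 0], [0, 0, 0]], "yaw": [-0.07, -0.07, 0, 0, 0]}}

```text
time_s: 59.95
eef_pos: [545.4, 140.8, 113.5]
tool_rot: [-1.569, 0.076, -0.072]
contact_force: [-8.9, 2.1, 7.3]
gripper_width: 11.2
```

```bash
python3 arc.py
```

```text
al 1.476 th 3.039 r 72.2 z 113.5 F [-8.9  2.1  7.3] T [0.12 1.58 0.03] w 11.2
```

{"api": "carry_out", "payload": {"claw": [10, 10, 10, 10, 10], "slide": [[0, 0, -0.15], [0, 0, -0.15], [0, 0, 0], [0, 0, 0], [0, 0, 0]], "yaw": [-0.02, 0, 0, 0, 0]}}

```text
time_s: 60.37
eef_pos: [545.3, 139.4, 113.5]
tool_rot: [-1.567, 0.06, -0.056]
contact_force: [-7.9, 7.2, 6.0]
gripper_width: 10.9
```

```bash
python3 arc.py
```

```text
al 1.497 th 3.058 r 72.2 z 113.5 F [-7.9  7.2  6. ] T [ 1.29  1.27 -0.02] w 10.9
```

{"api": "carry_out", "payload": {"claw": [10, 10, 10, 10, 10], "slide": [[0, 0, -0.15], [0, 0, -0.1], [0, 0, 0], [0, 0, 0], [0, 0, 0]], "yaw": [0, 0, 0, 0, 0]}}

```text
time_s: 60.78
eef_pos: [545.3, 139.3, 113.6]
tool_rot: [-1.564, 0.058, -0.056]
contact_force: [-5.1, 17.7, 4.2]
gripper_width: 10.9
```

```bash
python3 arc.py
```

```text
al 1.498 th 3.06 r 72.2 z 113.6 F [-5.1 17.7  4.2] T [ 3.08  0.98 -0.01] w 10.9
```

{"api": "carry_out", "payload": {"claw": [10, 10, 40, 40, 40], "slide": [[0, 0, 0.2], [0, 0, 0], [0, 0, 0], [0, 0, 0], [0, 0, 0]], "yaw": [0, 0, 0, 0, 0]}}

```text
time_s: 61.2
eef_pos: [546.5, 136.8, 113.2]
tool_rot: [-1.57, 0.059, -0.059]
contact_force: [0.7, 0.0, -0.6]
gripper_width: 26.4
```

{"api": "carry_out", "payload": {"claw": [40, 40, 40, 40, 40], "slide": [[0, -1, 0], [0, -2, 0], [0, -3, 0], [0, -3, 0], [0, -1, 0]], "yaw": [0, 0, 0, 0, 0]}}

```text
time_s: 61.62
eef_pos: [548.6, 137.0, 219.4]
tool_rot: [-1.569, 0.054, -0.065]
contact_force: [0.2, -0.3, 0.8]
gripper_width: 37.4
```

```bash
python3 -c "
from h import *
plan(587.5,-175.6,215,1.475)
T=grab('top');S=grab('side')
for n,I,(a,b) in (('t',T,(280,250)),('s',S,(300,230))):
  t=cv2.cvtColor(I['pixels'],cv2.COLOR_RGB2BGR);cv2.imwrite('pics/a23%s.png'%n,cv2.resize(t[b-70:b+50,a-60:a+60],None,fx=5,fy=5,interpolation=cv2.INTER_CUBIC))"
```

```text
pos [548.6 137.  219.4] al 1.496 t 61.62 w 37.4 F [ 0.2 -0.3  0.8] tilt [ 7.1e-03  9.0e-04 -1.0e+00]
yaw 0.021 slide cm [  6.86   0.44 -30.75] n 9 per row [ 0.762  0.048 -3.416]
```

View pics/a23t.png

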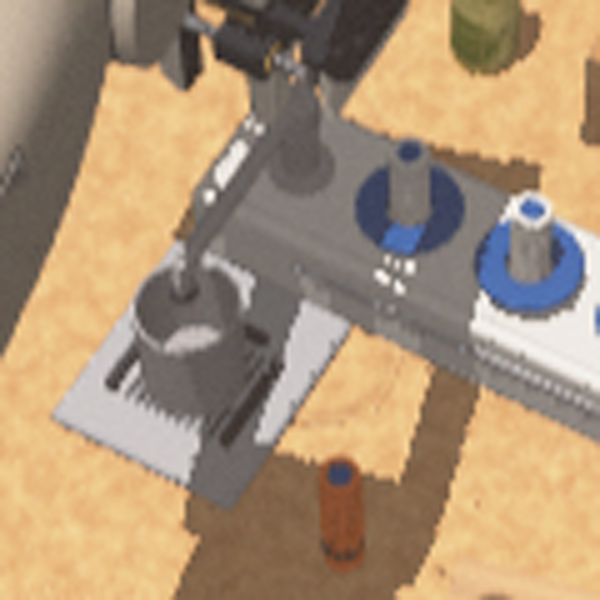

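View pics/a23s.png

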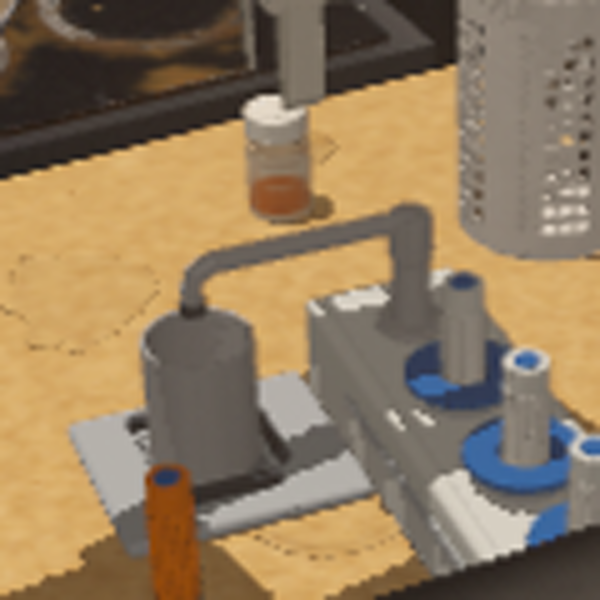

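```bash
python3 -c "
from h import *
T=grab('top')
for c in ((497.8,144.8),):
  a=np.array([proj(T,(c[0]-3+30*np.cos(t),c[1]+1+30*np.sin(t),85)) for t in np.linspace(0,6.28,90)]);print(((a.min(0)-[220,180])*5).round(),((a.max(0)-[220,180])*5).round())
b,_,_=blobs(T,(100,60,40),(130,255,255),4,(280,190,370,260))
for c,s in b: print(c,s.tolist(),(ray(T,*c,130)[:2]+[3,-1]).round(1))
for y in(75,0,-75): print(unit((603.3,-10.9),-.096,0,y).round(1))"
```

```text
[128. 258.] [240. 354.]
[301.3 210.1] [300, 209, 4, 3, 9] [610.8  64.3]
[301.5 222.7] [291, 214, 22, 17, 195] [574.5  47.2]
[326.  221.5] [324, 220, 5, 4, 14] [604.5 -10.5]
[325.2 233.9] [315, 224, 22, 18, 212] [568.2 -23.8]
[351.1 233.4] [349, 232, 5, 4, 15] [597.4 -85.2]
[349.6 245.4] [339, 236, 22, 18, 223] [562.  -95.2]
[610.5  63.8]
[603.3 -10.9]
[596.1 -85.6]
```

{"api": "carry_out", "payload": {"claw": [40, 40, 40, 40, 40], "slide": [[0.76, 0, -3.42], [0.76, 0, -3.42], [0.76, 0, -3.42], [0.76, 0, -3.42], [0.76, 0, -3.42]], "yaw": [0, 0, 0, 0, 0]}}

```text
time_s: 62.18
eef_pos: [570.2, -37.8, 210.6]
tool_rot: [-1.57, 0.061, -0.056]
contact_force: [0.6, -0.0, 0.2]
gripper_width: 36.9
```

{"api": "carry_out", "payload": {"claw": [40, 40, 40, 40, 40], "slide": [[0.76, 0, -3.42], [0.76, 0, -3.42], [0.76, 0, -3.42], [0.76, 0, -3.42], [0, 0, 0]], "yaw": [0, 0, 0, 0, 0.12]}}

```text
time_s: 62.6
eef_pos: [590.2, -180.9, 210.1]
tool_rot: [-1.567, 0.156, -0.15]
contact_force: [0.3, -0.2, -0.5]
gripper_width: 37.0
```

{"api": "carry_out", "payload": {"claw": [40, 40, 40, 40, 40], "slide": [[0, 0, 0], [0, 0, 0], [0, 0, 0], [0, 0, 0], [0, 0, 0]], "yaw": [0.12, 0.12, 0.12, 0.12, 0.12]}}

```text
time_s: 63.02
eef_pos: [590.3, -174.8, 210.3]
tool_rot: [-1.479, 0.629, -0.623]
contact_force: [0.5, -0.8, -0.4]
gripper_width: 37.3
```

{"api": "carry_out", "payload": {"claw": [40, 40, 40, 40, 40], "slide": [[0, 0, 0], [0, 0, 0], [0, 0, 0], [0, 0, 0], [0, 0, 0]], "yaw": [0.12, 0.12, 0.12, 0.12, 0.12]}}

```text
time_s: 63.43
eef_pos: [590.3, -174.7, 210.3]
tool_rot: [-1.286, 1.087, -1.08]
contact_force: [-0.3, -0.4, 0.3]
gripper_width: 37.2
```

{"api": "carry_out", "payload": {"claw": [40, 40, 40, 40, 40], "slide": [[0, 0, 0], [0, 0, 0], [0, 0, 0], [0, 0, 0], [0, 0, 0]], "yaw": [0.12, 0.12, 0.12, 0.12, 0.12]}}

```text
time_s: 63.85
eef_pos: [590.3, -174.7, 210.3]
tool_rot: [-0.977, 1.522, -1.516]
contact_force: [0.1, -1.5, -0.3]
gripper_width: 37.2
```

{"api": "carry_out", "payload": {"claw": [40, 40, 40, 40, 40], "slide": [[0, 0, 0], [0, 0, 0], [0, 0, 0], [0, 0, 0], [0, 0, 0]], "yaw": [0.12, 0.12, 0.12, 0.12, 0.12]}}

```text
time_s: 64.27
eef_pos: [590.3, -174.7, 210.3]
tool_rot: [-0.535, 1.92, -1.915]
contact_force: [-1.3, -0.3, -0.0]
gripper_width: 37.0
```

{"api": "carry_out", "payload": {"claw": [40, 40, 40, 40, 40], "slide": [[0, 0, 0], [0, 0, 0], [0, 0, 0], [0, 0, 0], [0, 0, 0]], "yaw": [0.12, 0.12, 0.12, 0.12, 0.12]}}

```text
time_s: 64.68
eef_pos: [590.3, -174.7, 210.3]
tool_rot: [-0.061, -2.191, 2.188]
contact_force: [-0.2, 0.1, -0.3]
gripper_width: 36.9
```

```bash
python3 -c "
from h import *
plan(587.5,-175.6,130,-1.68)"
```

```text
pos [ 590.3 -174.7  210.3] al -1.630 t 64.68 w 36.9 F [-0.2  0.1 -0.3] tilt [-0.0039  0.0014 -1.    ]
yaw 0.050 slide cm [0.27 8.03 0.12] n 3 per row [0.09  2.678 0.039]
```

{"api": "carry_out", "payload": {"claw": [40, 40, 40, 40, 40], "slide": [[0, 0, 0], [0.27, 2, 0.12], [0, 2, 0], [0, 2, 0], [0, 2, 0]], "yaw": [0.05, 0, 0, 0, 0]}}

```text
time_s: 65.1
eef_pos: [587.2, -175.5, 129.7]
tool_rot: [-0.108, -2.168, 2.165]
contact_force: [-0.3, 0.0, -0.4]
gripper_width: 37.3
```

{"api": "carry_out", "payload": {"claw": [40, 40, 40, 40, 40], "slide": [[0, 0, 0], [0, 0, 0], [0, 0, 0], [0, 0, 0], [0, 0, 0]], "yaw": [0, 0, 0, 0, 0]}}

```text
time_s: 65.52
eef_pos: [589.7, -176.3, 135.0]
tool_rot: [-0.115, -2.169, 2.17]
contact_force: [0.3, -0.3, 0.3]
gripper_width: 37.3
```

```bash
python3 -c "
from h import *
plan(587.5,-175.6,82,-1.68)"
```

```text
pos [ 589.7 -176.3  135. ] al -1.674 t 65.52 w 37.3 F [ 0.3 -0.3  0.3] tilt [ 2.3e-03 -9.0e-04 -1.0e+00]
yaw 0.006 slide cm [ 0.23  5.3  -0.05] n 2 per row [ 0.113  2.648 -0.023]
```

{"api": "carry_out", "payload": {"claw": [40, 40, 40, 40, 40], "slide": [[0.1, 1.5, -0.05], [0, 1.5, 0], [0, 1.5, 0], [0, 0.6, 0], [0, 0, 0]], "yaw": [0, 0, 0, 0, 0]}}

```text
time_s: 65.93
eef_pos: [587.0, -175.0, 81.2]
tool_rot: [-0.11, -2.168, 2.167]
contact_force: [0.5, -0.4, 0.3]
gripper_width: 37.1
```

{"api": "carry_out", "payload": {"claw": [40, 0, 0, 0, 0], "slide": [[0, 0, 0], [0, 0, 0], [0, 0, 0], [0, 0, 0], [0, 0, 0]], "yaw": [0, 0, 0, 0, 0]}}

```text
time_s: 66.35
eef_pos: [588.3, -175.5, 83.2]
tool_rot: [-0.113, -2.169, 2.169]
contact_force: [0.0, 1.0, -0.0]
gripper_width: 15.0
```

{"api": "carry_out", "payload": {"claw": [0, 0, 0, 0, 0], "slide": [[0, 0, 0], [0, 0, 0], [0, 0, 0], [0, 0, 0], [0, 0, 0]], "yaw": [0, 0, 0, 0, 0]}}

```text
time_s: 66.77
eef_pos: [588.1, -175.6, 82.8]
tool_rot: [-0.113, -2.168, 2.169]
contact_force: [-1.2, -0.9, 4.4]
gripper_width: 10.0
```

Gripped at 10 mm; turn anticlockwise a quarter turn.

{"api": "carry_out", "payload": {"claw": [0, 0, 0, 0, 0], "slide": [[0, 0, 0], [0, 0, 0], [0, 0, 0], [0, 0, 0], [0, 0, 0]], "yaw": [-0.1, -0.1, -0.1, -0.1, -0.1]}}

```text
time_s: 67.18
eef_pos: [588.1, -175.2, 82.8]
tool_rot: [-0.406, 2.001, -2.0]
contact_force: [-0.6, 1.7, 5.7]
gripper_width: 9.5
```

{"api": "carry_out", "payload": {"claw": [0, 0, 0, 0, 0], "slide": [[0, 0, 0], [0, 0, 0], [0, 0, 0], [0, 0, 0], [0, 0, 0]], "yaw": [-0.1, -0.1, -0.1, -0.1, -0.1]}}

```text
time_s: 67.6
eef_pos: [587.9, -174.9, 82.8]
tool_rot: [-0.814, 1.683, -1.682]
contact_force: [-1.6, 2.5, 6.3]
gripper_width: 9.7
```

{"api": "carry_out", "payload": {"claw": [0, 0, 0, 0, 0], "slide": [[0, 0, 0], [0, 0, 0], [0, 0, 0], [0, 0, 0], [0, 0, 0]], "yaw": [-0.1, -0.1, -0.1, -0.1, -0.1]}}

```text
time_s: 68.02
eef_pos: [587.5, -174.7, 82.8]
tool_rot: [-1.124, 1.334, -1.332]
contact_force: [-4.7, 2.8, 8.0]
gripper_width: 9.7
```

{"api": "carry_out", "payload": {"claw": [0, 0, 0, 0, 0], "slide": [[0, 0, 0], [0, 0, 0], [0, 0, 0], [0, 0, 0], [0, 0, 0]], "yaw": [-0.08, 0, 0, 0, 0]}}

```text
time_s: 68.43
eef_pos: [587.5, -174.7, 82.8]
tool_rot: [-1.163, 1.279, -1.277]
contact_force: [-4.3, 3.2, 8.3]
gripper_width: 10.0
```

```bash
python3 arc.py
```

```text
al -0.094 th -1.667 r 309.6 z 82.8 F [-4.3  3.2  8.3] T [0.47 0.89 0.01] w 10.0
```

{"api": "carry_out", "payload": {"claw": [0, 0, 0, 0, 0], "slide": [[0, 0, 0], [0, 0, 0], [0, 0, 0], [0, 0, 0], [0, 0, 0]], "yaw": [-0.05, -0.03, 0, 0, 0]}}

```text
time_s: 68.85
eef_pos: [587.5, -174.6, 82.8]
tool_rot: [-1.202, 1.221, -1.219]
contact_force: [-4.5, 4.3, 8.6]
gripper_width: 10.4
```

```bash
python3 arc.py
```

```text
al -0.015 th -1.667 r 309.4 z 82.8 F [-4.5  4.3  8.6] T [ 0.61  0.82 -0.55] w 10.4
```

{"api": "carry_out", "payload": {"claw": [40, 40, 40, 40, 40], "slide": [[0, 0, 0], [0, 0, 0], [0, 0, 0], [0, 0, 0], [0, -1, 0]], "yaw": [0, 0, 0, 0, 0]}}

```text
time_s: 69.27
eef_pos: [586.2, -174.7, 90.0]
tool_rot: [-1.204, 1.223, -1.217]
contact_force: [0.1, -0.2, -0.4]
gripper_width: 36.2
```

{"api": "carry_out", "payload": {"claw": [40, 40, 40, 40, 40], "slide": [[0, -3, 0], [0, -3, 0], [0, -3, 0], [0, -3, 0], [0, -2, 0]], "yaw": [0, 0, 0, 0, 0]}}

```text
time_s: 69.68
eef_pos: [588.8, -175.7, 236.9]
tool_rot: [-1.201, 1.216, -1.222]
contact_force: [-0.4, 0.1, 0.8]
gripper_width: 37.2
```

{"api": "carry_out", "payload": {"claw": [40, 40, 40, 40, 40], "slide": [[-2, 0, -3], [-2, 0, -3], [-2, 0, -3], [0, 0, 0], [0, 0, 0]], "yaw": [0, 0, 0, 0, 0]}}

```text
time_s: 70.1
eef_pos: [497.6, -113.2, 233.0]
tool_rot: [-1.203, 1.218, -1.219]
contact_force: [0.3, -0.2, -0.2]
gripper_width: 37.3
```

{"api": "carry_out", "payload": {"claw": [40, 40, 40, 40, 40], "slide": [[-3, 0, -1], [-3, 0, -1], [-3, 0, -1], [-3, 0, -1], [0, 0, 0]], "yaw": [0, 0, 0, 0, 0]}}

```text
time_s: 70.52
eef_pos: [460.5, 10.0, 233.5]
tool_rot: [-1.202, 1.217, -1.217]
contact_force: [0.3, 0.7, -0.1]
gripper_width: 37.1
```

```bash
python3 -c "
from h import *
T=grab('top','pics/t24.png');S=grab('side','pics/s24.png')
o=env.get_obs();print(o['eef_pos'],o['time_s'])
t=cv2.imread('pics/t24.png');cv2.imwrite('pics/t24c.png',cv2.resize(t[180:360,220:480],None,fx=3,fy=3,interpolation=cv2.INTER_CUBIC))"
```

```text
[461.44325135   6.80828794 233.37358418] 70.6167
```

View pics/t24c.png

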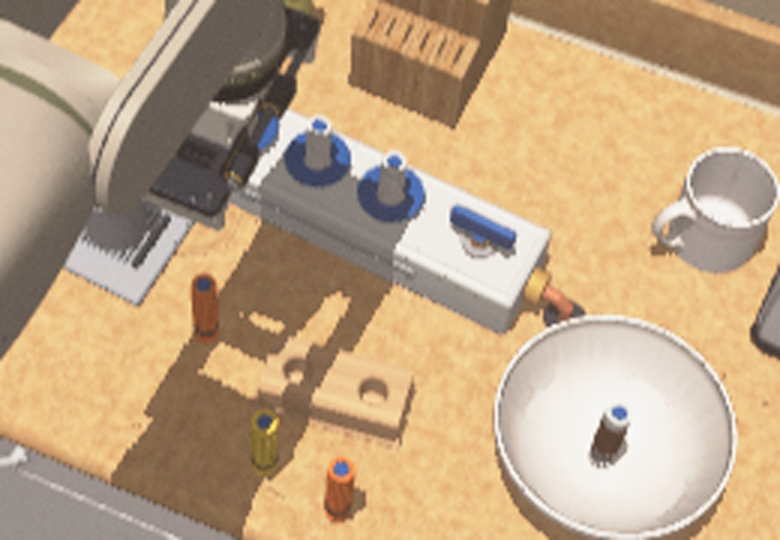

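View pics/s24.png

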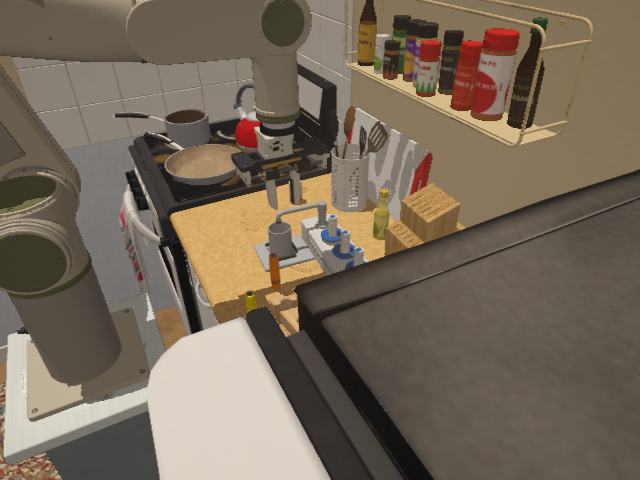

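```bash
python3 -c "
import cv2,numpy as np
for f in('pics/top0.png','pics/t24.png'):
  h=cv2.cvtColor(cv2.imread(f),cv2.COLOR_BGR2HSV);m=cv2.inRange(h,np.array((100,90,60)),np.array((125,255,255)));k=np.zeros_like(m);k[240:272,366:400]=1;m*=k
  p=np.argwhere(m)[:,::-1].astype(np.float32);v,_,_,_=cv2.fitLine(p,2,0,.01,.01).ravel()[[0,1,2,3]];l=cv2.fitLine(p,2,0,.01,.01).ravel();print(len(p),p.mean(0),np.arctan2(l[1],l[0]))
"
```

```text
70 [380.74286 254.31429] 0.5299337
70 [380.45715 254.21428] 0.43625078
```

```bash
python3 -c "
from h import *
T=grab('top')
c=np.array([584.5,-174.6])
for a in (-0.15,-.1,-0.05,0,0.05,.1,.15):
  ph=-0.096+np.pi/2+a;d=30*np.array([np.cos(ph),np.sin(ph)])
  v=proj(T,(*(c-d),104))-proj(T,(*(c+d),104));print(a,np.arctan2(v[1],v[0]).round(3))"
```

```text
-0.15 0.578
-0.1 0.534
-0.05 0.49
0 0.446
0.05 0.402
0.1 0.359
0.15 0.316
```

```bash
python3 -c "
from station import env
print(env.finish_job())"
```

```text
the job is handed in; nothing more can be done
None
```

The water filter is serviced and the job was handed in at about 71 s of robot time. Nothing failed in the final checks.

- **Valve:** I shut it first, against its stop. It went back open last, and in the final top picture its angle is within about 0.01 rad of fully open. It had started about 0.1 rad short of that.
- **Cartridges:** Only one spent cartridge was present, in the middle port, and it now stands in the white bowl. The right port was already empty, so I fitted both clean cartridges, right and middle. Both held an upward pull of about 20 N and sit at locked height. The left one was left alone.
- **Tumbler:** It was knocked about 4–5 cm during the run, so I located it again before picking it up. It stands upright on the tray, with its rim within about 1 pixel of the centred position.
- **Spout:** It is at its end stop, with the outlet over the tumbler.
- **Bystanders:** The robot never touched the mug, oil bottle or small jar, nor the orange and yellow look-alikes. It finished clear of everything.

The two cameras disagreed with the arm by about 2–3 mm. I corrected for this with positions felt by touch at the valve and the middle port.

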